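# Change the workpiece in a drilling jig

### The arm

A 6-joint arm with a two-finger parallel gripper is mounted at the origin on the work surface; the furniture and walls round the work are solid. World frame = base frame: x ahead of the robot, y to its left, z up, the work surface at z = 0. Lengths are in m, angles in rad, forces in N, time in s.
With the tool pointing down it reaches from about 0.25 to 0.775 m from the base axis. Payload 4 kg.
Tool frame: the origin (TCP) lies on the centre line of the jaws, within the pads' length; the fingertips stand 8 mm ahead of it and the grasp point (between the pads) lies 11 mm behind it; z points along the fingers, y is the direction in which the jaws open and shut (so a half turn about z gives the same grasp; the last joint's range is limited). The gripper opens to 94 mm and grips with 3 to 60 N. Pads are 16 mm wide; open, the fingers measure 119 mm over their backs; the gripper's body (75 mm by 177 mm) begins 78 mm behind the grasp point.
Start: joints at [-1.212, 0.087, 1.371, -0, 1.684, -0.103], TCP at [0.245, -0.492, 0.214] pointing down, gripper open.
Joint ranges: [-3.1, 3.1], [-0.76, 2.03], [0.27, 2.55], [-1.08, 4.22], [0.17, 2.65], [-2.57, 2.57]. Speed limits (rad/s): [2.79, 2.79, 3.14, 3.14, 3.14, 3.14].

### API

Orientations are given as [roll, pitch, yaw] about the fixed x, y, z axes, in that order (R = Rz(yaw) Ry(pitch) Rx(roll)).
In Python, from bench import robot gives the robot as it stands.
- The arm moves only by the shell command python3 -m crank 'ROWS' [OPENING]. ROWS is JSON, a list of rows, each a list of 4 numbers: the shift along the tool's x, y, z scaled (see below), then the turn about the tool's z scaled (see below). A call has exactly 10 rows; each row shifts and turns the commanded pose from where the row before left it, along the tool's axes as they then stand; what a row does not reach is not made up. The controller multiplies each number of a shift by 0.2 m and each number of a turn by pi/2 rad. A row lasts 1/8 s, in which the tool goes at most 62.5 mm and 10.7 degrees, less where a joint would pass 70% of its speed; a pose out of reach is approached as far as the arm can. A call with a number of a shift or a turn outside -1 to 1 is refused whole. A call with a gripper value outside its range is refused whole. OPENING is the gripper command: -1 is fully open, 1 is shut, values between are in proportion, set as the call begins (- or left out, the last holds). The fingers move at their own pace and stop on an object; the grip force is fixed at half the most. Time passes only in rows, so rows that do not move let the fingers close, or fill a call up. It gives the time, the measured TCP pose, the force and the opening at its end, in the units of the state.
- robot.get_obs(): the state, without advancing time (a new reading comes with each control period).
- robot.snapshot(name): name is "side" or "top"; returns (picture, depth): 480x640x3 uint8, red, green, blue; 480x640 float32, m along the optical axis (not along the pixel's ray), 0 where there is no reading.
- robot.camera_params(name): a dict with "fx", "fy", "cx", "cy" (pixels), "distortion" ([k1, k2, p1, p2, k3] as OpenCV has them; the pictures are not rectified), "world_from_camera" (4x4, takes a point from camera to world coordinates). Camera axes: x right, y down, z forward; pixel columns grow to the right and rows downward; lengths in m; the calibration is good to about 2 mm. A picture is of the moment at which its call begins. camera_params takes no time and is no camera call.
- robot.close_job(): hands the job in, once; it reports no verdict.
The state is a dict: "time": time; "joint_positions": joint angles; "qvel": joint speeds; "joint_torque": joint torques, N m; "tool_pos": TCP position; "ee_rot": TCP orientation; "wrist_force": force on the tool from outside, world axes, zero at the start; "wrist_torque": the same for the moment, N m; "width": finger opening in m.
Only numpy, scipy, OpenCV 4.12 (cv2) and the standard library are available. Lean on these libraries where they do the work, as an engineer would, in place of code of your own. Each camera call takes 0.05 s, during which the arm holds its last target.

### The job

Change the work in the drilling jig: lift off both bushing bars and lay them flat on the green mat, then take the drilled brass housing out of the jig and lay it flat in the blue tray. Seat the undrilled housing flat in the jig in its place, and put each bushing bar back down on its own pair of pins, fully seated. Leave the oil bottle and the whetstone as they are.

Things in the scene. Friction and masses are not known exactly. Their poses are not given: they have to be found in the camera images.
- jig: Grey drilling jig, fixed. Origin under the middle of its 112 (x) x 126 (y) mm base, whose top is 12 mm up; z up. The work lies flat on the base at x = y = 0, y along the jig's y, with 4 mm play to four steel rest blocks and to four end dowels (25 mm high). The rest blocks' tops are 25 mm up and carry the bars; their tapered pins end 43 mm up. Wide blocks: x +-40, y +34 mm. Narrow blocks: x +-34, y -34 mm.
- long_bar_centre (a point): Long bushing bar with BLACK grip, loose, starts seated on the jig's wide rest blocks (along the jig's x, underside 25 mm up). Steel, 104 (x) x 24 x 10 mm, two 11 mm holes at x +-40 mm go over the blocks' 7 mm pins; either way round fits. Upright grip block in its middle, 16 (x) x 14 (y) mm, from 10 to 44 mm above the underside. This point: on the grip's axis, 22 mm above the underside. z up. 0.16 kg.
- short_bar_centre (a point): Short bushing bar with RED grip, loose, starts seated on the jig's narrow rest blocks in the same way. 88 (x) x 24 x 10 mm, holes at x +-34 mm; otherwise as the long bar: grip block 16 (x) x 14 (y) mm from 10 to 44 mm above the underside, this point 22 mm above the underside on the grip's axis. z up. 0.16 kg.
- drilled_part_centre (a point): Drilled brass housing, loose, starts in the jig with the bars over both its ends. Flat foot 44 (x) x 92 (y) x 12 mm with four drilled holes; square hub 28 (x) x 30 (y) mm in its middle, from 12 to 26 mm above the underside, with a dark bore: take it by the hub. This point: in the middle, 13 mm above the underside. z up. 0.3 kg.
- blank_part_centre (a point): Undrilled brass housing (the blank), loose, 0.3 kg, lying flat on the bench by itself: same shape, sizes, point and axes as the drilled one but without holes in its foot. Either way round fits the jig.
- finish_tray: Shallow blue tray for finished work, fixed: 110 (x) x 150 (y) mm, floor 3 mm and rim 14 mm above the bench, wall 3 mm. Origin under its middle, z up.
- bench_mat: Flat green rubber mat, fixed: 112 (x) x 152 (y) mm, its top 4 mm above the bench. Origin under its middle, z up. There is room for the two bars side by side, each along the mat's x, about 38 mm either side of the middle.
- oil_bottle: Bystander: cream oil bottle with a red nozzle, standing, 39 mm diameter, 128 mm high. Origin under its middle. Not to be knocked.
- whetstone: Bystander: two-layer whetstone, grey on red-brown, lying flat on the bench, 52 (x) x 150 (y) x 25 mm. Origin under its middle. Not to be moved.

How it is judged:
By the outcome, as a careful person would: the job done as asked, in the order asked, and still so for the second after the job is handed in, with the robot touching nothing.
It also fails if it takes over 144 s, if anything falls off the work surface, if the arm or the gripper's body presses on something with over 40 N, if the wrist force passes 120 N, or if a joint passes its speed limit or range.

## Working session

There is one attempt and no reset: what is moved stays moved. The work goes in short steps, Python scripts to look and compute and a shell command to move; the robot and the scene stay as the last step left them, time stands still between calls to the robot, and variables do not carry over. Pictures are saved under pics/ and viewed, and the job is handed in when it is done.

```bash
ls; mkdir -p pics
python3 - <<'E'
from bench import robot
import cv2,numpy as np
print(robot.get_obs())
for n in("top","side"):
    p,d=robot.snapshot(n); cv2.imwrite(f"pics/{n}0.png",p[:,:,::-1]); np.save(f"{n}0.npy",d)
    c=robot.camera_params(n);print(n,{k:np.round(v,4).tolist() for k,v in c.items()})
E
```

```text
pics
{'time': 0.0, 'joint_positions': array([-1.21210394e+00,  8.79410236e-02,  1.37227045e+00, -2.56118116e-05,
        1.68358885e+00, -1.03092341e-01]), 'qvel': array([-0.00090847, -0.00188298, -0.00137944, -0.00115954, -0.00172877,
       -0.00098089]), 'joint_torque': array([-1.07767995e-03, -3.40182602e+01, -3.02427042e+01,  7.16873445e-02,
        3.30098625e-02, -1.60312970e-04]), 'tool_pos': array([ 0.24485204, -0.49188861,  0.21230359]), 'ee_rot': array([-3.13939409e+00, -2.01869747e-04,  4.61781648e-01]), 'wrist_force': array([-0.64993144,  0.60251899, -0.43042801]), 'wrist_torque': array([-0.01828481,  0.01536029,  0.0292048 ]), 'width': 0.09391860526821076}
top {'fx': 509.8302, 'fy': 509.8302, 'cx': 326.5456, 'cy': 242.7407, 'distortion': [-0.0135, 0.0, 0.0, 0.0, 0.0], 'world_from_camera': [[-0.0287, -0.9964, 0.0796, 0.4295], [-0.9996, 0.0289, 0.0007, -0.021], [-0.003, -0.0796, -0.9968, 1.1051], [0.0, 0.0, 0.0, 1.0]]}
side {'fx': 468.2874, 'fy': 468.2874, 'cx': 312.8259, 'cy': 235.7449, 'distortion': [0.0298, 0.0, 0.0, 0.0, 0.0], 'world_from_camera': [[0.9987, 0.0379, -0.0337, 0.5377], [0.0481, -0.4979, 0.8659, -0.8161], [0.016, -0.8664, -0.4991, 0.5186], [0.0, 0.0, 0.0, 1.0]]}
```

View pics/top0.png

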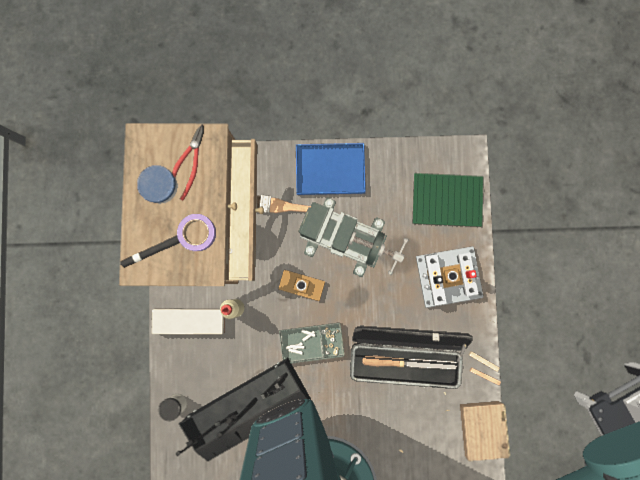

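View pics/side0.png

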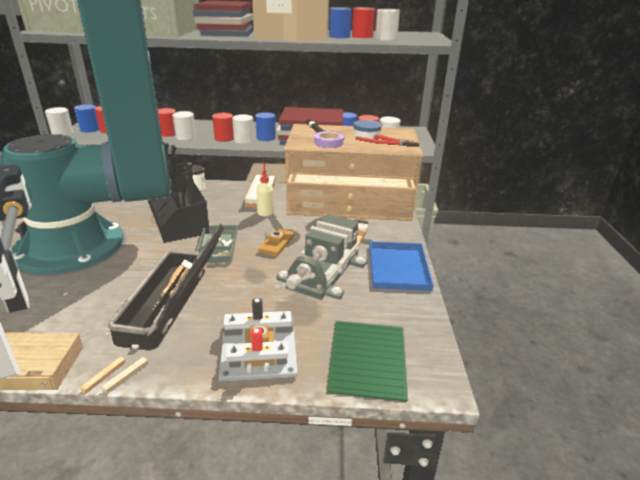

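The top view shows the jig near (449,277), the mat at (448,200), the tray at (331,169), the blank at (302,285), the oil bottle at (230,309) and a vise in the middle. I'll enlarge these.

```bash
cat > h.py <<'E'
import numpy as np,cv2
from bench import robot
def ray(n,u,v):
    c=robot.camera_params(n);K=np.array([[c['fx'],0,c['cx']],[0,c['fy'],c['cy']],[0,0,1.]])
    x,y=cv2.undistortPoints(np.array([[[u,v]]],float),K,np.array(c['distortion']))[0,0]
    T=np.array(c['world_from_camera']);return T[:3,3],T[:3,:3]@np.array([x,y,1.])
def onz(n,u,v,z):
    o,d=ray(n,u,v);return o+d*(z-o[2])/d[2]
def proj(n,P):
    c=robot.camera_params(n);K=np.array([[c['fx'],0,c['cx']],[0,c['fy'],c['cy']],[0,0,1.]])
    T=np.linalg.inv(np.array(c['world_from_camera']))
    P=np.atleast_2d(P).astype(float)
    return cv2.projectPoints(P,cv2.Rodrigues(T[:3,:3])[0],T[:3,3],K,np.array(c['distortion']))[0][:,0]
def shot(n,f,box=None,s=1):
    p,d=robot.snapshot(n);p=p[:,:,::-1].copy()
    cv2.imwrite(f"pics/{f}_full.png",p);np.save(f"{f}.npy",d)
    if box: crop(p,f,box,s)
    return p,d
def crop(p,f,box,s):
    u0,v0,u1,v1=box;cv2.imwrite(f"pics/{f}.png",cv2.resize(p[v0:v1,u0:u1],None,fx=s,fy=s,interpolation=cv2.INTER_CUBIC))
E
python3 - <<'E'
from h import *
p=cv2.imread("pics/top0.png")
crop(p,"t_jig",(405,235,495,315),8)
crop(p,"t_blank",(270,260,340,310),10)
crop(p,"t_mt",(290,130,490,240),4)
p=cv2.imread("pics/side0.png")
crop(p,"s_jig",(210,285,310,390),5)
crop(p,"s_mid",(190,190,440,320),3)
d=np.load("top0.npy")
c=robot.camera_params("top");
for u,v in [(331,169),(448,200),(360,240),(340,225),(302,285),(380,255),(228,309)]:
    o,r=ray("top",u,v);print(u,v,d[v,u],np.round(o+r*d[v,u],3))
E
```

```text
331 169 1.119798 [ 0.68  -0.035  0.002]
448 200 1.1091139 [ 0.603 -0.287  0.006]
360 240 1.0538806 [ 0.517 -0.09   0.055]
340 225 1.0313677 [ 0.547 -0.049  0.08 ]
302 285 1.075232 [0.428 0.034 0.026]
380 255 1.056593 [ 0.485 -0.13   0.049]
228 309 1.0023007 [0.385 0.177 0.096]
```

View pics/t_jig.png

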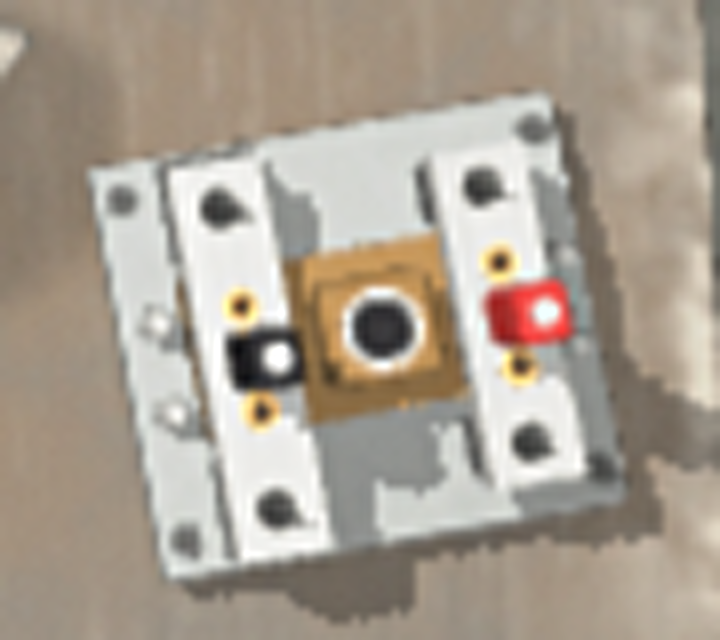

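View pics/t_blank.png

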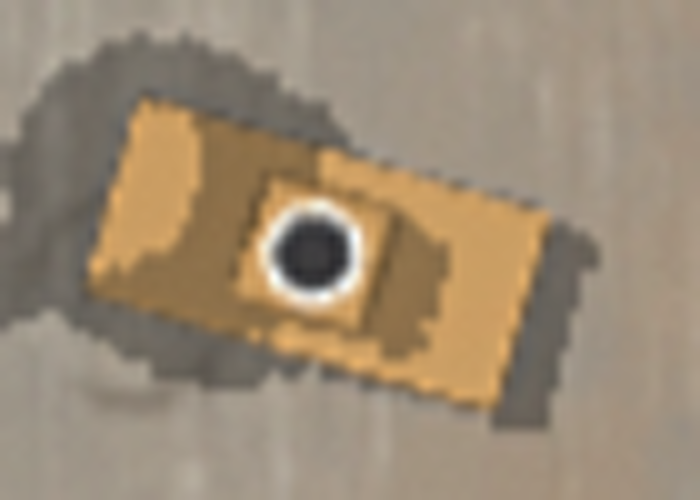

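View pics/t_mt.png

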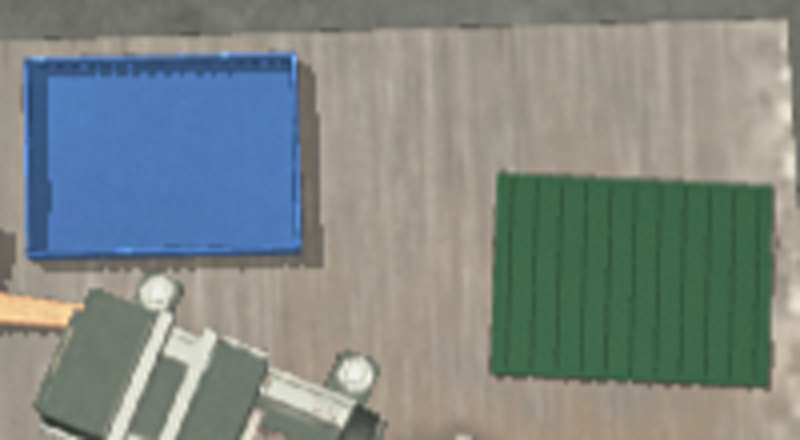

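View pics/s_jig.png

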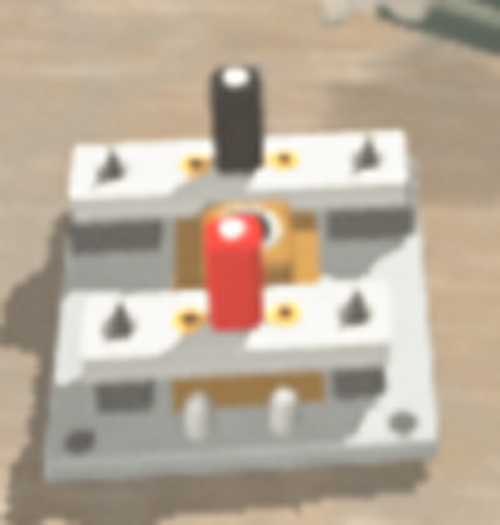

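View pics/s_mid.png

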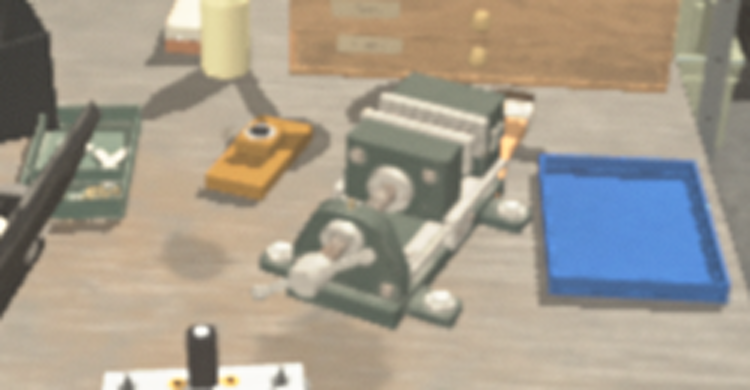

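```bash
cat > fit.py <<'E'
from h import *
from scipy.optimize import least_squares
def fit(n,px,loc,x0):
    px=np.array(px,float);loc=np.array(loc,float)
    def W(q):
        c,s=np.cos(q[2]),np.sin(q[2]);return np.c_[q[0]+c*loc[:,0]-s*loc[:,1],q[1]+s*loc[:,0]+c*loc[:,1],loc[:,2]]
    f=lambda q:(proj(n,W(q))-px).ravel()
    r=least_squares(f,x0,x_scale=[.01,.01,.1]);return r.x,W(r.x),r.fun.reshape(-1,2)
def U(pts,u0,v0,s): return [((a+.5)/s-.5+u0,(b+.5)/s-.5+v0) for a,b in pts]
E
python3 - <<'E'
from fit import *
def rect(a,b,z,cy=0): return [(a,b+cy,z),(a,-b+cy,z),(-a,-b+cy,z),(-a,b+cy,z)]
j=U([(90,172),(548,95),(625,493),(168,578)],405,235,8)
lb=U([(168,170),(262,155),(328,548),(240,562)],405,235,8)
sb=U([(430,155),(522,140),(588,472),(500,490)],405,235,8)
objs={'base':(j,rect(.056,.063,.012),(.45,-.28,0)),
'lbar':(lb,rect(.052,.012,.035,.034),(.45,-.28,0)),
'sbar':(sb,rect(.044,.012,.035,-.034),(.45,-.28,0)),
'jigall':(j+lb+sb,rect(.056,.063,.012)+rect(.052,.012,.035,.034)+rect(.044,.012,.035,-.034),(.45,-.28,0)),
'mat':(U([(499,173),(773,186),(769,387),(491,375)],290,130,4),rect(.056,.076,.004),(.6,-.29,0)),
'tray':(U([(25,60),(297,54),(301,257),(29,258)],290,130,4),rect(.055,.075,.014),(.68,-.03,0)),
'blank':(U([(140,97),(550,212),(492,412),(90,293),(313,250)],270,260,10),rect(.022,.046,.012)+[(0,0,.026)],(.43,.03,0))}
s=cv2.imread("pics/side0.png");t=cv2.imread("pics/top0.png")
for k,(px,loc,x0) in objs.items():
    q,Wp,e=fit("top",px,loc,x0);print(k,np.round(q,4),np.round(np.abs(e).max(),2))
    for n,im in(("side",s),("top",t)):
        if k=='jigall':continue
        cv2.polylines(im,[np.round(proj(n,Wp[:4])*16).astype(int)],True,(255,0,255),1,cv2.LINE_AA,4)
crop(s,"o_jig",(210,285,310,390),5);crop(s,"o_s",(190,220,470,410),2.8)
d=np.load("top0.npy")
c=robot.camera_params("top")
# height map max in world cells
v,u=np.mgrid[0:480,0:640];K=np.array([[c['fx'],0,c['cx']],[0,c['fy'],c['cy']],[0,0,1.]])
T=c['world_from_camera'];P=np.stack([(u-c['cx'])/c['fx']*d,(v-c['cy'])/c['fy']*d,d],-1)@T[:3,:3].T+T[:3,3]
m=(d>0)
g={}
print("y:",[round(.35-.05*i,2) for i in range(16)])
for xi in range(14):
    x0=.8-.05*xi;row=[]
    for yi in range(16):
        y0=.35-.05*yi
        q=m&(P[...,0]<x0)&(P[...,0]>=x0-.05)&(P[...,1]<y0)&(P[...,1]>=y0-.05)
        row.append("%4d"%(1000*np.percentile(P[q][:,2],99)) if q.sum()>5 else "   .")
    print("%.2f"%x0," ".join(row))
E
```

```text
base [ 0.4372 -0.2808  0.1446] 0.95
lbar [ 0.4359 -0.2803  0.1295] 0.26
sbar [ 0.4359 -0.2818  0.1521] 0.25
jigall [ 0.4366 -0.2809  0.1415] 1.26
mat [ 0.6042 -0.2876 -0.0755] 0.46
tray [ 0.6774 -0.0332 -0.014 ] 0.77
blank [ 0.4282  0.0362 -0.3051] 0.78
y: [0.35, 0.3, 0.25, 0.2, 0.15, 0.1, 0.05, -0.0, -0.05, -0.1, -0.15, -0.2, -0.25, -0.3, -0.35, -0.4]
0.80    .    .    .    .    .    .    .    .    .    .    .    .    .    .    .    .
0.75  167  167  178  167  105    3   15   15   14   14    3    3    3    3    3    .
0.70  167  193  179  167  105    3   15    7    6   14    4    6    6    5    4    .
0.65  195  196  177  167  105   13   15   16   15   14    3    8    8    7    6    .
0.60  194  195  185  183  105   13   82   82   80   16    3    8    8    7    7    .
0.55  177  183  186  185  105    3   82   82   81   70   78    3    4    5    4    .
0.50  183  179  183  167  106   14   12   69   77   68   62   38   37   38    3    .
0.45  166  166  166  167  103   22   28   13   10    3   27   71   66   70    3    .
0.40   28   28   29  117    3    3   11    4    3    3    4   37   37   35    3    .
0.35   28   27   28    3    4   18   17   18  110  111  110  119  110    3    4    .
0.30    3    3    4    3   75  133   18   19   42   42   44   45   67  551  536  391
0.25   56   55   72   79  159  491  538  553   41   42   41   42  556  576  180  375
0.20   60   79   78  165  386  463  208  455    3    3    3    4   32   33   32  338
0.15    4  138  142   73   61    .    2  273    3    3    4    4   32   34   33    .
```

View pics/o_jig.png

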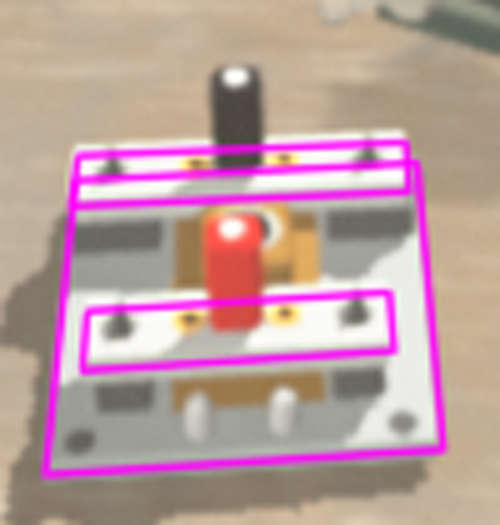

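View pics/o_s.png

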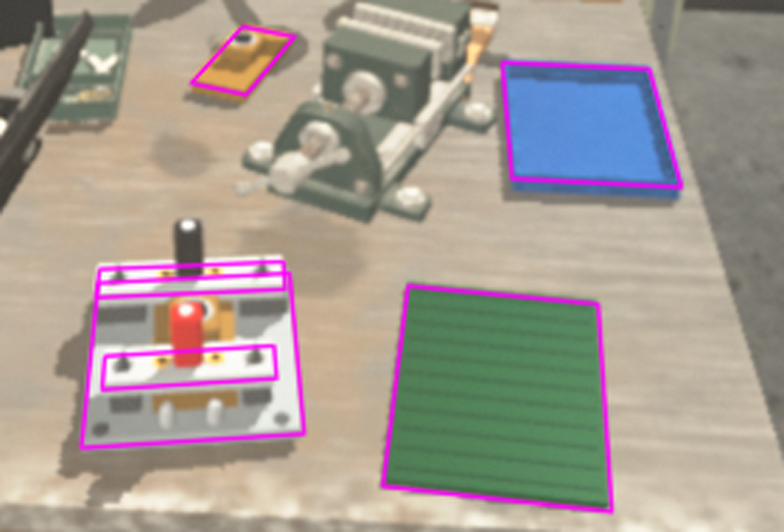

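Run:
```python
from h import *
p=cv2.imread("pics/side0.png")
crop(p,"s_jig2",(215,290,305,365),8)
crop(p,"s_bl2",(250,220,300,262),12)
crop(p,"s_mat",(325,230,440,405),4)
d=np.load("side0.npy");print(d[170:330:10,180:230:10])
```

```text
[[1.1918525  0.9691646  1.2094623  2.5310311  2.5286472 ]
 [1.1999624  0.9746527  1.215112   1.2923201  1.2924285 ]
 [1.2092885  1.1580274  1.2339455  1.2305633  1.234996  ]
 [1.1742285  1.0173339  1.0542003  1.1832026  1.1882914 ]
 [0.98268425 0.99179435 1.0001109  1.1373882  1.1361159 ]
 [0.99241614 1.0048982  1.014905   1.0954472  1.0962224 ]
 [1.0023694  1.0120875  1.0249238  1.0452617  0.8396139 ]
 [1.0094     1.0113399  0.9747033  0.79985726 1.0085378 ]
 [0.9030141  0.9740097  0.9695398  0.8104035  0.97172207]
 [0.9138609  0.8942352  0.75205946 0.9337393  0.9307411 ]
 [0.8634159  0.7222767  0.81991917 0.91169876 0.912916  ]
 [0.6958542  0.72314084 0.88319445 0.88365805 0.88726306]
 [0.68042904 0.83844006 0.8574418  0.8610758  0.86124814]
 [0.7355338  0.8354299  0.8302128  0.8323611  0.8331254 ]
 [0.80440336 0.8064193  0.8071852  0.8090259  0.8110415 ]
 [0.78697735 0.7854386  0.7834728  0.7839693  0.7887938 ]]
```

View pics/s_jig2.png

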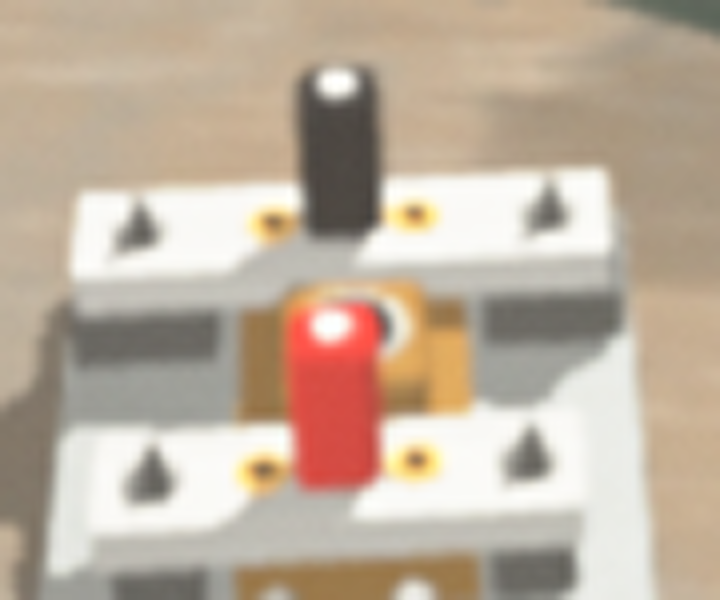

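View pics/s_bl2.png

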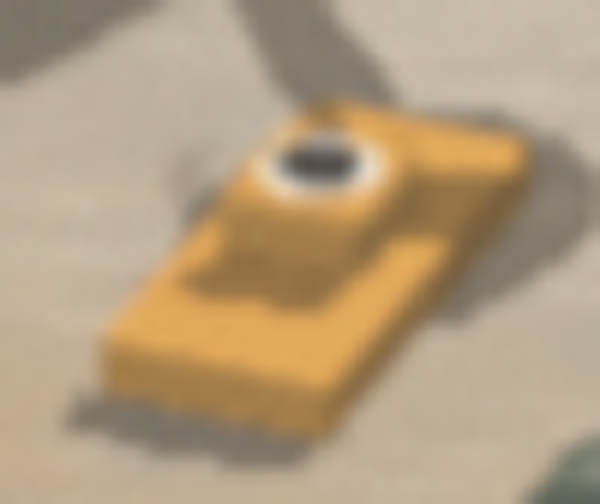

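View pics/s_mat.png

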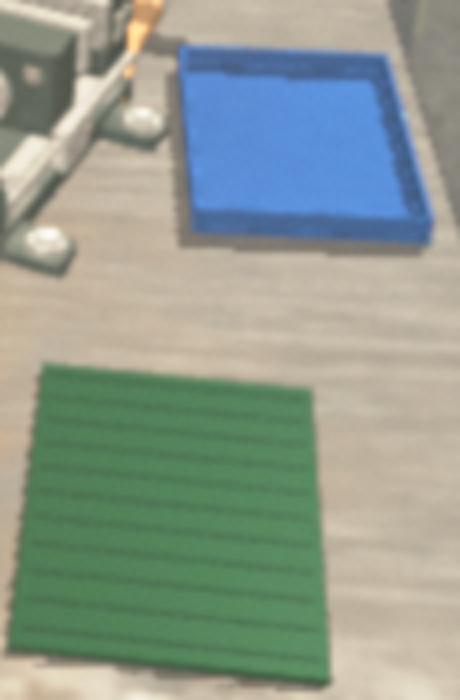

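Run:
```python
from fit import *
def r2(a,b,z,cy=0): return [(-a,b+cy,z),(a,b+cy,z),(a,-b+cy,z),(-a,-b+cy,z)]
lb=U([(78,193),(606,170),(612,257),(70,279)],215,290,8)
sb=U([(97,430),(580,408),(583,513),(90,532)],215,290,8)
pins=U([(140,200),(549,180),(152,448),(530,425)],215,290,8)
pl=[(-.04,.034,.043),(.04,.034,.043),(-.034,-.034,.043),(.034,-.034,.043)]
for k,px,loc in(('l',lb,r2(.052,.012,.035,.034)),('s',sb,r2(.044,.012,.035,-.034)),('pins',pins,pl),('all',lb+sb+pins,r2(.052,.012,.035,.034)+r2(.044,.012,.035,-.034)+pl)):
    q,_,e=fit("side",px,loc,(.437,-.28,.14));print(k,q.round(4),e.round(1).tolist())
b=U([(105,345),(325,392),(528,145),(318,100),(318,165)],250,220,12)
# blank: yaw -.305; near-left=(-x,-y)? long axis y
q,_,e=fit("side",b,[(-.022,-.046,.012),(.022,-.046,.012),(.022,.046,.012),(-.022,.046,.012),(0,0,.026)],(.43,.035,-.3));print('blank',q.round(4),e.round(1).tolist())
m=U([(43,364),(311,389),(329,680),(8,650)],325,230,4)
q,_,e=fit("side",m,r2(.056,.076,.004),(.6,-.29,-.07));print('mat',q.round(4),e.round(1).tolist())
t=U([(180,46),(386,55),(432,218),(192,212)],325,230,4)
q,_,e=fit("side",t,r2(.055,.075,.014),(.68,-.03,0));print('tray',q.round(4),e.round(1).tolist())
```

```text
l [ 0.4347 -0.2764  0.1324] [[0.4, 0.5], [-0.3, 0.6], [-0.4, -0.5], [0.2, -0.3]]
s [ 0.4355 -0.277   0.1238] [[0.3, 0.5], [-0.1, 0.8], [0.0, -0.8], [-0.3, -0.4]]
pins [ 0.4357 -0.2763  0.1422] [[-0.1, 0.3], [0.0, 0.3], [-0.0, -0.4], [0.1, -0.1]]
all [ 0.4352 -0.2766  0.1361] [[0.6, 0.6], [-0.0, 0.6], [-0.1, -0.5], [0.5, -0.1], [0.3, 0.6], [-0.1, 0.3], [0.2, -1.3], [-0.0, -0.4], [-0.3, 0.3], [-0.2, 0.5], [-0.5, -0.4], [-0.4, 0.1]]
blank [ 0.4267  0.041  -0.3007] [[-0.7, -0.3], [0.5, -0.1], [0.5, -0.1], [-0.4, 0.0], [0.2, 0.5]]
mat [ 0.6038 -0.2844 -0.0721] [[-0.6, -0.2], [0.1, -0.2], [0.8, 0.7], [-0.4, -0.7]]
tray [ 0.678  -0.029  -0.0112] [[-0.6, -0.2], [0.2, -0.2], [0.3, 0.8], [0.0, -0.6]]
```

```bash
cat >> h.py <<'E'
def plan(x,y,z,psi=None,n=10,still=1):
    o=robot.get_obs();p=o['tool_pos'];ps=o['ee_rot'][2];psi=ps if psi is None else psi
    dp=(psi-ps+np.pi)%(2*np.pi)-np.pi
    m=n-still;d=(np.array([x,y,z])-p)/m
    print("pos",p.round(4),"psi",round(ps,4),"rp",o['ee_rot'][:2].round(4),"d",(d*m).round(4),"dpsi",round(dp,3),"w",round(o['width'],4),"F",o['wrist_force'].round(1),"t",round(o['time'],2))
    if np.linalg.norm(d)>.0625 or abs(dp/m)>.186: print("TOO FAST",np.linalg.norm(d),np.degrees(dp/m))
    rows=[]
    for i in range(m):
        a=ps+dp*i/m   # axes as they stand at row start
        a=ps+dp*i/m
        rows.append([round((d[0]*np.cos(a)+d[1]*np.sin(a))/.2,3),round((d[0]*np.sin(a)-d[1]*np.cos(a))/.2,3),round(-d[2]/.2,3),round(-dp/m/(np.pi/2),3)])
    rows+=[[0,0,0,0]]*still
    print(str(rows).replace(" ",""))
E
python3 -c "
from h import *
plan(.431,-.2455,.17,1.712)"
```

```text
pos [ 0.2449 -0.4919  0.2124] psi 0.4618 rp [-3.1396e+00 -2.0000e-04] d [ 0.1861  0.2464 -0.0424] dpsi 1.25 w 0.0937 F [ 0. -1. -1.] t 0.1
[[np.float64(0.154),np.float64(-0.076),np.float64(0.024),np.float64(-0.088)],[np.float64(0.163),np.float64(-0.054),np.float64(0.024),np.float64(-0.088)],[np.float64(0.169),np.float64(-0.031),np.float64(0.024),np.float64(-0.088)],[np.float64(0.171),np.float64(-0.008),np.float64(0.024),np.float64(-0.088)],[np.float64(0.171),np.float64(0.016),np.float64(0.024),np.float64(-0.088)],[np.float64(0.167),np.float64(0.04),np.float64(0.024),np.float64(-0.088)],[np.float64(0.16),np.float64(0.062),np.float64(0.024),np.float64(-0.088)],[np.float64(0.15),np.float64(0.084),np.float64(0.024),np.float64(-0.088)],[np.float64(0.137),np.float64(0.104),np.float64(0.024),np.float64(-0.088)],[0,0,0,0]]
```

```bash
sed -i 's/rows.append(\[\(.*\)\])$/rows.append([float(q) for q in [\1]])/' h.py; python3 -m crank '[[0.154,-0.076,0.024,-0.088],[0.163,-0.054,0.024,-0.088],[0.169,-0.031,0.024,-0.088],[0.171,-0.008,0.024,-0.088],[0.171,0.016,0.024,-0.088],[0.167,0.04,0.024,-0.088],[0.16,0.062,0.024,-0.088],[0.15,0.084,0.024,-0.088],[0.137,0.104,0.024,-0.088],[0,0,0,0]]' 0.04
python3 -c "
from h import *
shot('side','s1',(200,200,330,360),5)
shot('top','t1',(390,220,510,320),6)
plan(.431,-.2455,.12,1.712)"
```

```text
time: 1.35
tool_pos: [0.4326, -0.2447, 0.1693]
ee_rot: [-3.14, -0.001, 1.709]
wrist_force: [-0.4, 0.9, 0.3]
width: 0.0449
pos [ 0.4319 -0.2466  0.17  ] psi 1.7051 rp [-3.1406e+00  1.0000e-04] d [-0.0009  0.0011 -0.05  ] dpsi 0.007 w 0.0452 F [-0.3  0.   0. ] t 1.45
[[0.001,-0.0,0.028,-0.0],[0.001,-0.0,0.028,-0.0],[0.001,-0.0,0.028,-0.0],[0.001,-0.0,0.028,-0.0],[0.001,-0.0,0.028,-0.0],[0.001,-0.0,0.028,-0.0],[0.001,-0.0,0.028,-0.0],[0.001,-0.0,0.028,-0.0],[0.001,-0.0,0.028,-0.0],[0,0,0,0]]
```

View pics/s1.png

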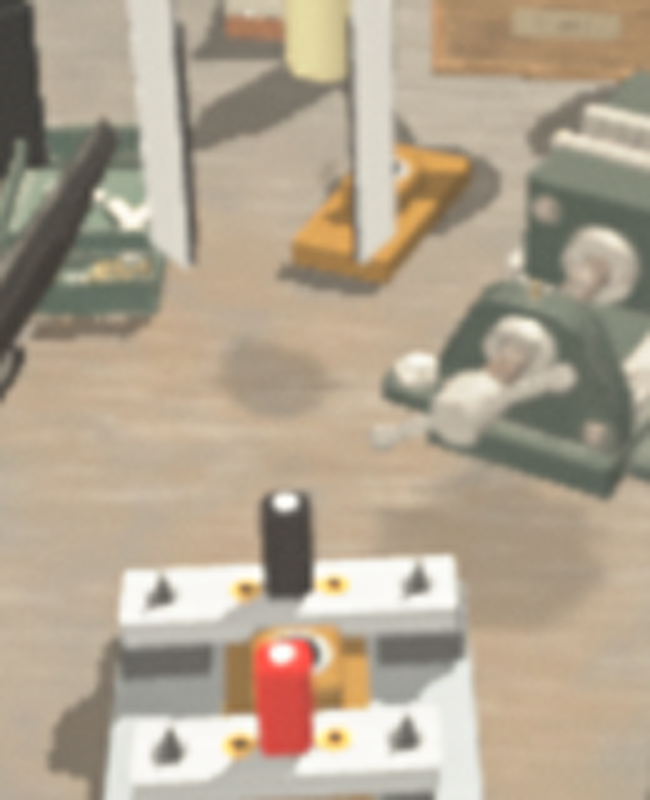

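View pics/t1.png

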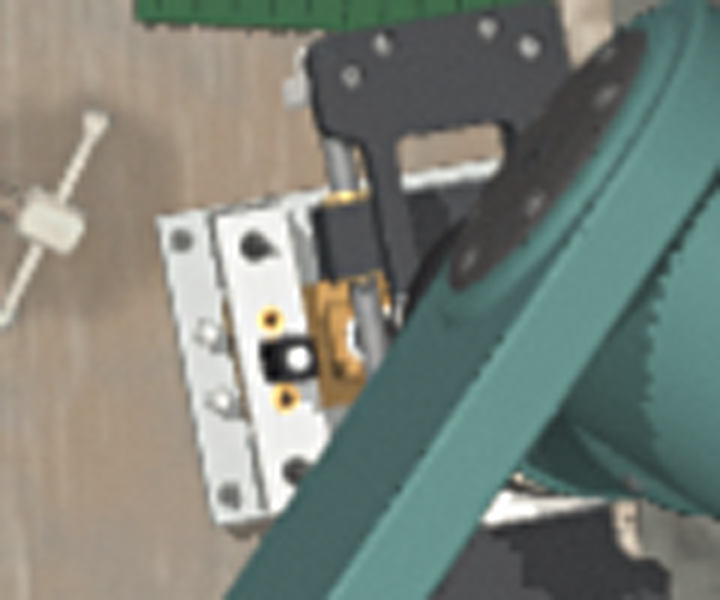

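```bash
python3 -m crank '[[0,0,0.05,0],[0,0,0.05,0],[0,0,0.05,0],[0,0,0.05,0],[0,0,0.05,0],[0,0,0.05,0],[0,0,0.05,0],[0,0,0.05,0],[0,0,0,0],[0,0,0,0]]' 0.04
python3 -c "
from h import *
o=robot.get_obs();print(o['tool_pos'],o['ee_rot'])
shot('side','s2',(205,260,315,375),7)
for dy in(-.008,.008):
  print(proj('side',np.array([o['tool_pos']+[ -.022,dy,-.008],o['tool_pos']+[.022,dy,-.008],[.4312,-.2453,.069],[.4312,-.2453,.035]]))) 
plan(.431,-.2455,.12,1.712)"
```

```text
time: 2.7
tool_pos: [0.4325, -0.2466, 0.0905]
ee_rot: [3.141, 0.0, 1.706]
wrist_force: [-0.2, 0.8, -0.0]
width: 0.0451
[ 0.43249636 -0.24659844  0.09052105] [3.14119854e+00 4.24565878e-04 1.70595827e+00]
[[241.97674914 297.60318254]
 [271.00060504 298.81277359]
 [256.94317855 301.4914517 ]
 [257.86261833 318.68964059]]
[[243.8458914  291.23535119]
 [272.31069121 292.4116141 ]
 [256.94317855 301.4914517 ]
 [257.86261833 318.68964059]]
pos [ 0.4326 -0.2467  0.0908] psi 1.7059 rp [3.1409e+00 7.0000e-04] d [-0.0016  0.0012  0.0292] dpsi 0.006 w 0.0451 F [0.3 0.  0.8] t 2.75
[[0.001,-0.001,-0.016,-0.0],[0.001,-0.001,-0.016,-0.0],[0.001,-0.001,-0.016,-0.0],[0.001,-0.001,-0.016,-0.0],[0.001,-0.001,-0.016,-0.0],[0.001,-0.001,-0.016,-0.0],[0.001,-0.001,-0.016,-0.0],[0.001,-0.001,-0.016,-0.0],[0.001,-0.001,-0.016,-0.0],[0,0,0,0]]
```

View pics/s2.png

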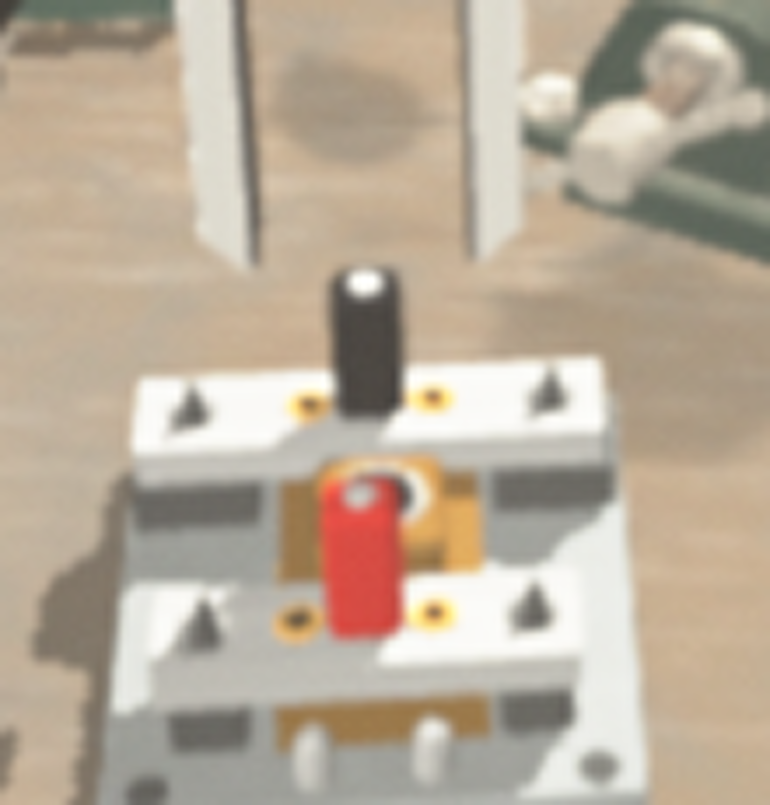

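```bash
python3 -m crank '[[0.01,-0.005,0,-0.002],[0.009,-0.005,0,-0.002],[0,0,0.04,0],[0,0,0.04,0],[0,0,0.04,0],[0,0,0.04,0],[0,0,0.03,0],[0,0,0.02,0],[0,0,0,0],[0,0,0,0]]' 0.04
python3 -c "
from h import *
shot('side','s3',(205,260,315,375),7)
plan(.43,-.243,.048,1.712)"
```

```text
time: 4.0
tool_pos: [0.43, -0.2431, 0.0486]
ee_rot: [3.141, 0.001, 1.712]
wrist_force: [-0.0, 0.5, 0.4]
width: 0.0454
pos [ 0.4301 -0.2432  0.0487] psi 1.7121 rp [3.141e+00 6.000e-04] d [-0.0001  0.0002 -0.0007] dpsi -0.0 w 0.0453 F [ 0.2 -0.9 -0. ] t 4.05
[[0.0,-0.0,0.0,0.0],[0.0,-0.0,0.0,0.0],[0.0,-0.0,0.0,0.0],[0.0,-0.0,0.0,0.0],[0.0,-0.0,0.0,0.0],[0.0,-0.0,0.0,0.0],[0.0,-0.0,0.0,0.0],[0.0,-0.0,0.0,0.0],[0.0,-0.0,0.0,0.0],[0,0,0,0]]
```

View pics/s3.png

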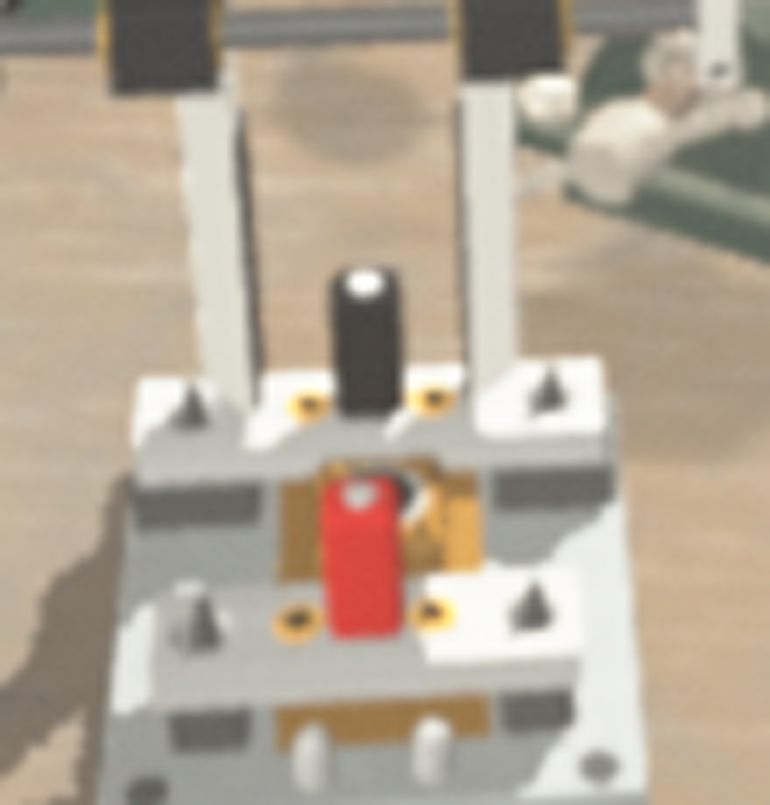

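The fingers straddle the black grip (crop 335-400) evenly, with tips at about (245,410) and (490,400). Closing now.

```bash
python3 -m crank '[[0,0,0,0],[0,0,0,0],[0,0,0,0],[0,0,0,0],[0,0,0,0],[0,0,0,0],[0,0,0,0],[0,0,0,0],[0,0,0,0],[0,0,0,0]]' 1
python3 -c "
from h import *
plan(.43,-.243,.048,1.712)"
```

```text
time: 5.3
tool_pos: [0.43, -0.243, 0.0484]
ee_rot: [3.141, 0.0, 1.712]
wrist_force: [1.2, 0.1, 0.7]
width: 0.0163
pos [ 0.43   -0.243   0.0484] psi 1.7122 rp [3.1411e+00 2.0000e-04] d [ 0.      0.     -0.0004] dpsi -0.0 w 0.0163 F [1.2 0.1 0.7] t 5.3
[[0.0,0.0,0.0,0.0],[0.0,0.0,0.0,0.0],[0.0,0.0,0.0,0.0],[0.0,0.0,0.0,0.0],[0.0,0.0,0.0,0.0],[0.0,0.0,0.0,0.0],[0.0,0.0,0.0,0.0],[0.0,0.0,0.0,0.0],[0.0,0.0,0.0,0.0],[0,0,0,0]]
```

```bash
python3 -m crank '[[0,0,-0.02,0],[0,0,-0.05,0],[0,0,-0.08,0],[0,0,-0.1,0],[0,0,-0.1,0],[0,0,-0.1,0],[0,0,-0.05,0],[0,0,0,0],[0,0,0,0],[0,0,0,0]]'
python3 -c "
from h import *
shot('side','s4',(180,200,340,360),5)
a=-.073;print(.603-np.sin(a)*.038,-.284+np.cos(a)*.038,.603+np.sin(a)*.038,-.284-np.cos(a)*.038)
plan(.606,-.246,.10,1.498)"
```

```text
time: 6.55
tool_pos: [0.4292, -0.2426, 0.1472]
ee_rot: [-3.14, -0.001, 1.712]
wrist_force: [0.3, -0.5, -2.3]
width: 0.016
0.605771536882056 -0.2461012060441047 0.600228463117944 -0.3218987939558952
pos [ 0.4293 -0.2427  0.1473] psi 1.7121 rp [-3.1401e+00 -1.2000e-03] d [ 0.1767 -0.0033 -0.0473] dpsi -0.214 w 0.0158 F [ 1.1 -0.1 -1.2] t 6.6
[[-0.016,0.097,0.026,0.015],[-0.013,0.097,0.026,0.015],[-0.011,0.098,0.026,0.015],[-0.009,0.098,0.026,0.015],[-0.006,0.098,0.026,0.015],[-0.004,0.098,0.026,0.015],[-0.002,0.098,0.026,0.015],[0.001,0.098,0.026,0.015],[0.003,0.098,0.026,0.015],[0,0,0,0]]
```

View pics/s4.png

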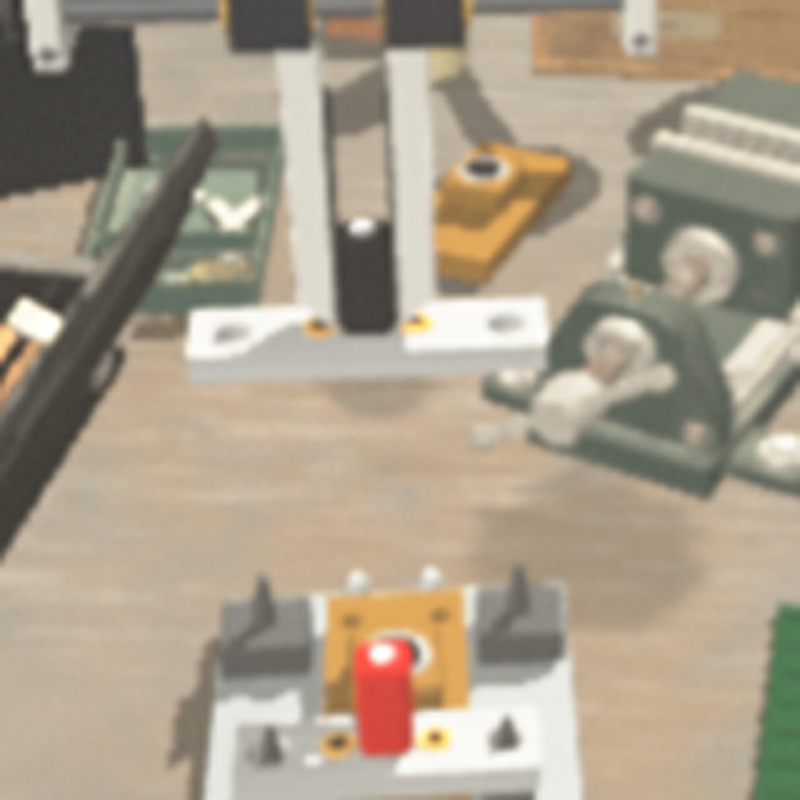

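```bash
python3 -m crank '[[-0.016,0.097,0,0.015],[-0.013,0.097,0,0.015],[-0.011,0.098,0,0.015],[-0.009,0.098,0.02,0.015],[-0.006,0.098,0.04,0.015],[-0.004,0.098,0.06,0.015],[-0.002,0.098,0.06,0.015],[0.001,0.098,0.08,0.015],[0.003,0.098,0.08,0.015],[0,0,0.06,0]]'
python3 -c "
from h import *
plan(.606,-.246,.0285,1.498)"
```

```text
time: 7.85
tool_pos: [0.6066, -0.2456, 0.0662]
ee_rot: [-3.14, -0.001, 1.501]
wrist_force: [0.3, -0.4, -2.3]
width: 0.0157
pos [ 0.6066 -0.2456  0.0662] psi 1.5011 rp [-3.1395e+00 -8.0000e-04] d [-0.0006 -0.0004 -0.0377] dpsi -0.003 w 0.0157 F [ 0.3 -0.4 -2.3] t 7.85
[[-0.0,-0.0,0.021,0.0],[-0.0,-0.0,0.021,0.0],[-0.0,-0.0,0.021,0.0],[-0.0,-0.0,0.021,0.0],[-0.0,-0.0,0.021,0.0],[-0.0,-0.0,0.021,0.0],[-0.0,-0.0,0.021,0.0],[-0.0,-0.0,0.021,0.0],[-0.0,-0.0,0.021,0.0],[0,0,0,0]]
```

```bash
python3 -m crank '[[0,0,0.03,0],[0,0,0.03,0],[0,0,0.03,0],[0,0,0.03,0],[0,0,0.02,0],[0,0,0.02,0],[0,0,0.01,0],[0,0,0.005,0],[0,0,0,0],[0,0,0,0]]'
python3 -c "
from h import *
shot('side','s5',(320,240,430,400),5)
plan(.606,-.246,.0285,1.498)"
```

```text
time: 9.1
tool_pos: [0.6066, -0.2462, 0.0335]
ee_rot: [3.141, 0.0, 1.5]
wrist_force: [0.1, 0.6, -1.1]
width: 0.0159
pos [ 0.6066 -0.2462  0.0335] psi 1.5002 rp [3.1412e+00 3.0000e-04] d [-0.0006  0.0002 -0.005 ] dpsi -0.002 w 0.0155 F [-0.1 -0.1 -1.7] t 9.15
[[0.0,-0.0,0.003,0.0],[0.0,-0.0,0.003,0.0],[0.0,-0.0,0.003,0.0],[0.0,-0.0,0.003,0.0],[0.0,-0.0,0.003,0.0],[0.0,-0.0,0.003,0.0],[0.0,-0.0,0.003,0.0],[0.0,-0.0,0.003,0.0],[0.0,-0.0,0.003,0.0],[0,0,0,0]]
```

View pics/s5.png

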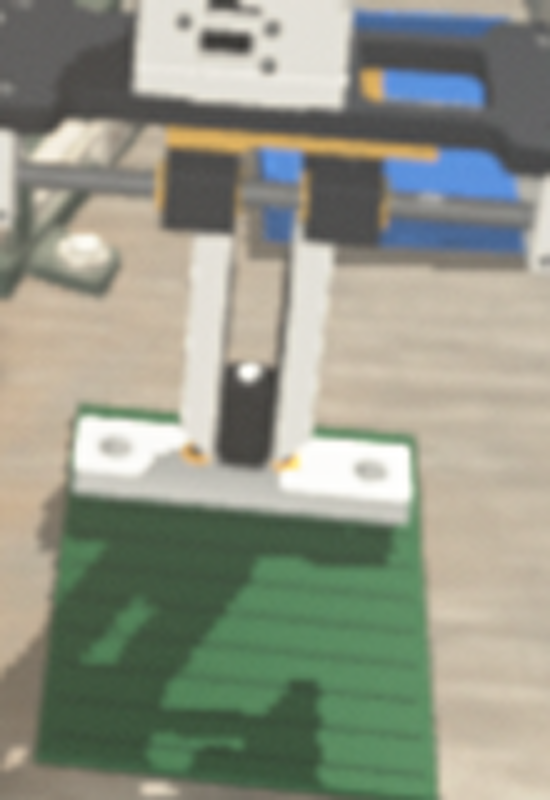

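```bash
python3 -m crank '[[0,0,0.01,0],[0,0,0.01,0],[0,0,0.005,0],[0,0,0.0,0],[0,0,0,0],[0,0,0,0],[0,0,0,0],[0,0,0,0],[0,0,0,0],[0,0,0,0]]'
python3 -c "
from h import *
plan(.606,-.246,.0285,1.498)"
```

```text
time: 10.4
tool_pos: [0.6065, -0.2461, 0.0283]
ee_rot: [3.142, 0.0, 1.5]
wrist_force: [0.9, 0.1, -1.8]
width: 0.0158
pos [ 0.6065 -0.2461  0.0283] psi 1.5001 rp [3.1415e+00 1.0000e-04] d [-0.0005  0.0001  0.0002] dpsi -0.002 w 0.0158 F [ 0.9  0.1 -1.8] t 10.4
[[0.0,-0.0,-0.0,0.0],[0.0,-0.0,-0.0,0.0],[0.0,-0.0,-0.0,0.0],[0.0,-0.0,-0.0,0.0],[0.0,-0.0,-0.0,0.0],[0.0,-0.0,-0.0,0.0],[0.0,-0.0,-0.0,0.0],[0.0,-0.0,-0.0,0.0],[0.0,-0.0,-0.0,0.0],[0,0,0,0]]
```

```bash
python3 -m crank '[[0,0,0.003,0],[0,0,0.002,0],[0,0,0,0],[0,0,0,0],[0,0,0,0],[0,0,0,0],[0,0,0,0],[0,0,0,0],[0,0,0,0],[0,0,0,0]]'
python3 -c "
from h import *
plan(.606,-.246,.0285,1.498)"
python3 -m crank '[[0,0,0,0],[0,0,0,0],[0,0,0,0],[0,0,0,0],[0,0,-0.04,0],[0,0,-0.1,0],[0,0,-0.15,0],[0,0,-0.15,0],[0,0,-0.1,0],[0,0,0,0]]' 0.04
python3 -c "
from h import *
print(.4345+.034*np.sin(.141),-.276-.034*np.cos(.141))
plan(.4395,-.3100,.12,1.712)"
```

```text
time: 11.65
tool_pos: [0.6064, -0.2461, 0.0274]
ee_rot: [3.142, 0.0, 1.5]
wrist_force: [-1.0, 0.9, 0.1]
width: 0.0159
pos [ 0.6064 -0.2461  0.0274] psi 1.5001 rp [3.1416e+00 1.0000e-04] d [-0.0004  0.0001  0.0011] dpsi -0.002 w 0.0159 F [-1.   0.9  0.1] t 11.65
[[0.0,-0.0,-0.001,0.0],[0.0,-0.0,-0.001,0.0],[0.0,-0.0,-0.001,0.0],[0.0,-0.0,-0.001,0.0],[0.0,-0.0,-0.001,0.0],[0.0,-0.0,-0.001,0.0],[0.0,-0.0,-0.001,0.0],[0.0,-0.0,-0.001,0.0],[0.0,-0.0,-0.001,0.0],[0,0,0,0]]
time: 12.9
tool_pos: [0.6078, -0.2467, 0.1386]
ee_rot: [3.136, 0.002, 1.5]
wrist_force: [-0.3, 0.3, -0.7]
width: 0.045
0.4392781308639313 -0.309662582572452
pos [ 0.6078 -0.2467  0.1386] psi 1.5001 rp [3.1363e+00 2.3000e-03] d [-0.1683 -0.0633 -0.0186] dpsi 0.212 w 0.045 F [-0.3  0.3 -0.7] t 12.9
[[-0.042,-0.091,0.01,-0.015],[-0.04,-0.092,0.01,-0.015],[-0.037,-0.093,0.01,-0.015],[-0.035,-0.093,0.01,-0.015],[-0.033,-0.094,0.01,-0.015],[-0.031,-0.095,0.01,-0.015],[-0.028,-0.096,0.01,-0.015],[-0.026,-0.096,0.01,-0.015],[-0.024,-0.097,0.01,-0.015],[0,0,0,0]]
```

```bash
python3 -m crank '[[-0.042,-0.091,0.01,-0.015],[-0.04,-0.092,0.01,-0.015],[-0.037,-0.093,0.01,-0.015],[-0.035,-0.093,0.01,-0.015],[-0.033,-0.094,0.01,-0.015],[-0.031,-0.095,0.01,-0.015],[-0.028,-0.096,0.03,-0.015],[-0.026,-0.096,0.05,-0.015],[-0.024,-0.097,0.05,-0.015],[0,0,0.04,0]]'
python3 -c "
from h import *
shot('top','t6',(390,130,510,320),4)
shot('side','s6',(205,260,315,375),7)
plan(.4395,-.3100,.0485,1.712)"
```

```text
time: 14.15
tool_pos: [0.4367, -0.309, 0.0875]
ee_rot: [-3.14, -0.002, 1.71]
wrist_force: [-0.0, -0.1, -0.5]
width: 0.0452
pos [ 0.4376 -0.3084  0.0874] psi 1.7114 rp [-3.1398e+00 -2.8000e-03] d [ 0.0019 -0.0016 -0.0389] dpsi 0.001 w 0.045 F [0.  0.8 0.2] t 14.25
[[-0.001,0.001,0.022,-0.0],[-0.001,0.001,0.022,-0.0],[-0.001,0.001,0.022,-0.0],[-0.001,0.001,0.022,-0.0],[-0.001,0.001,0.022,-0.0],[-0.001,0.001,0.022,-0.0],[-0.001,0.001,0.022,-0.0],[-0.001,0.001,0.022,-0.0],[-0.001,0.001,0.022,-0.0],[0,0,0,0]]
```

View pics/s6.png

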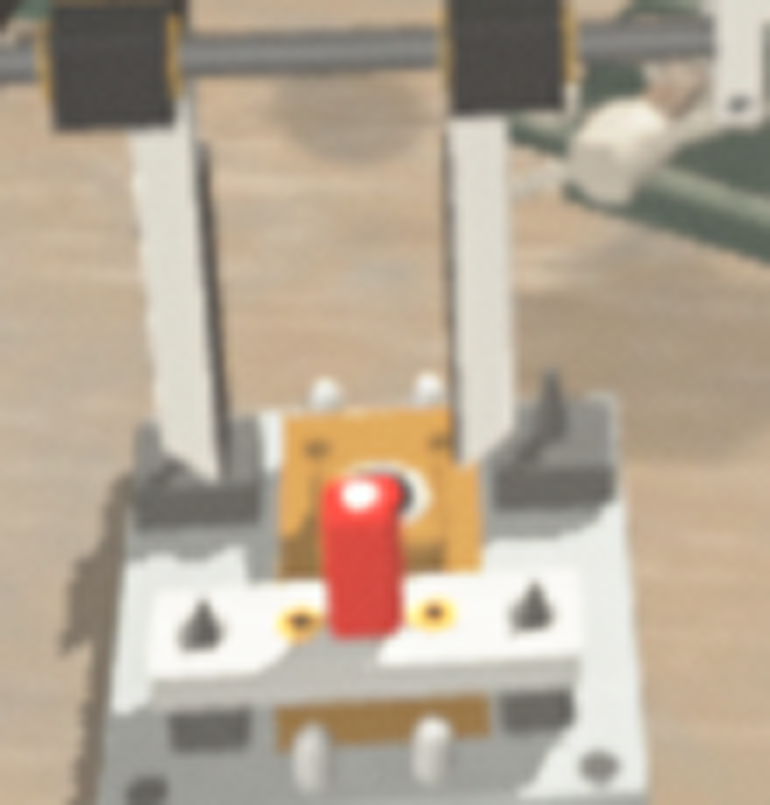

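View pics/t6.png

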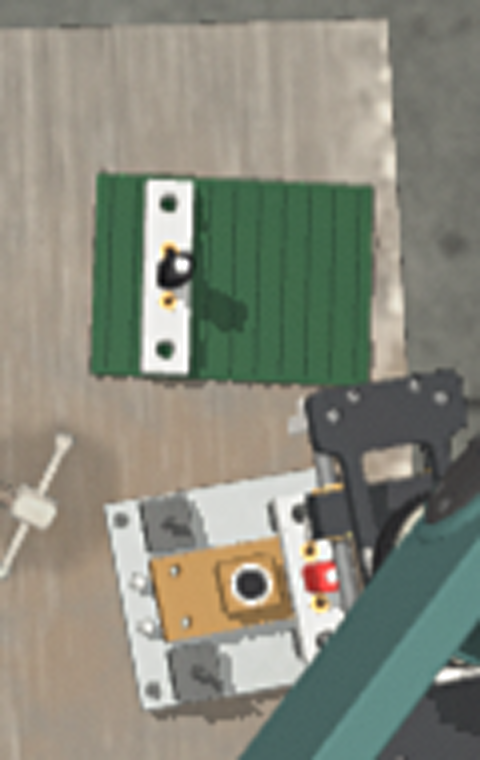

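Long bar lies flat on the mat (t6 168,275). The red grip is at s6 (362,555), with the fingers about 3 mm to its left.

```bash
python3 -m crank '[[-0.004,0.006,0,0],[-0.004,0.007,0,0],[0,0,0.03,0],[0,0,0.04,0],[0,0,0.04,0],[0,0,0.04,0],[0,0,0.03,0],[0,0,0.015,0],[0,0,0,0],[0,0,0,0]]'
python3 -c "
from h import *
shot('side','s7',(205,260,315,375),7)
plan(.4395,-.3100,.0485,1.712)"
```

```text
time: 15.5
tool_pos: [0.4412, -0.3108, 0.0506]
ee_rot: [3.141, 0.001, 1.712]
wrist_force: [-0.1, -0.4, 0.1]
width: 0.0453
pos [ 0.4412 -0.3108  0.0507] psi 1.7122 rp [3.141e+00 7.000e-04] d [-0.0017  0.0008 -0.0022] dpsi -0.0 w 0.0452 F [-0.5  0.2  0.5] t 15.55
[[0.001,-0.001,0.001,0.0],[0.001,-0.001,0.001,0.0],[0.001,-0.001,0.001,0.0],[0.001,-0.001,0.001,0.0],[0.001,-0.001,0.001,0.0],[0.001,-0.001,0.001,0.0],[0.001,-0.001,0.001,0.0],[0.001,-0.001,0.001,0.0],[0.001,-0.001,0.001,0.0],[0,0,0,0]]
```

View pics/s7.png

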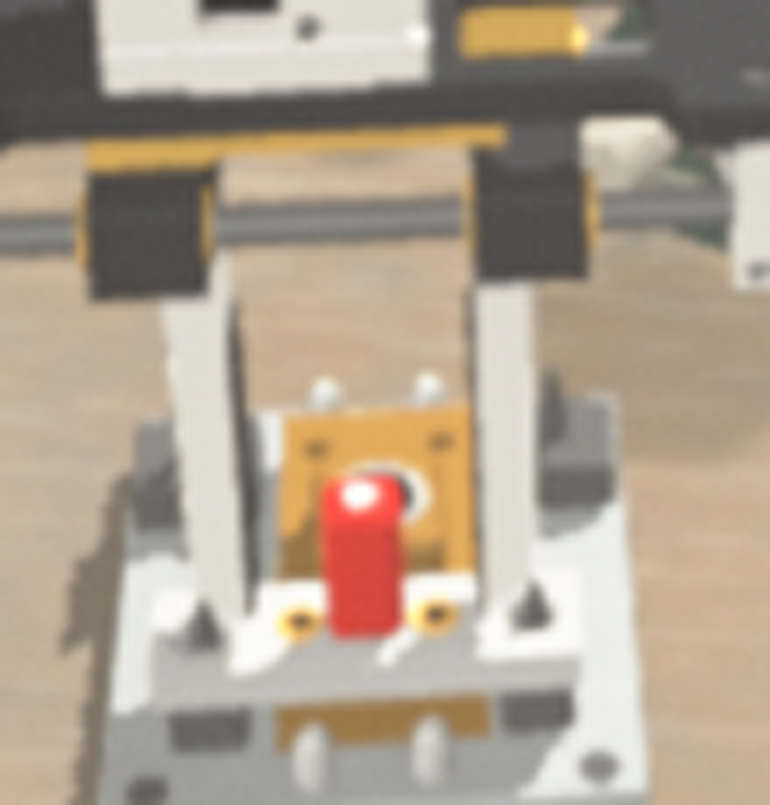

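```bash
python3 -m crank '[[0,0.003,0.005,0],[0,0,0.005,0],[0,0,0,0],[0,0,0,0],[0,0,0,0],[0,0,0,0],[0,0,0,0],[0,0,0,0],[0,0,0,0],[0,0,0,0]]'
python3 -m crank '[[0,0,0,0],[0,0,0,0],[0,0,0,0],[0,0,0,0],[0,0,0,0],[0,0,0,0],[0,0,0,0],[0,0,0,0],[0,0,0,0],[0,0,0,0]]' 1
python3 -m crank '[[0,0,-0.02,0],[0,0,-0.05,0],[0,0,-0.08,0],[0,0,-0.1,0],[0,0,-0.1,0],[0,0,-0.1,0],[0,0,-0.05,0],[0,0,0,0],[0,0,0,0],[0,0,0,0]]'
python3 -c "
from h import *
shot('side','s8',(180,200,340,360),5)
plan(.601,-.322,.10,1.498)"
```

```text
time: 16.8
tool_pos: [0.4416, -0.3105, 0.0483]
ee_rot: [3.142, 0.0, 1.712]
wrist_force: [0.0, 0.0, -0.1]
width: 0.0448
time: 18.05
tool_pos: [0.4414, -0.3105, 0.0483]
ee_rot: [-3.141, 0.0, 1.712]
wrist_force: [-1.3, 0.3, 0.7]
width: 0.0156
time: 19.3
tool_pos: [0.4411, -0.3101, 0.1472]
ee_rot: [-3.14, -0.002, 1.712]
wrist_force: [0.4, 0.1, -2.4]
width: 0.0159
pos [ 0.4412 -0.3102  0.1473] psi 1.7122 rp [-3.1404e+00 -1.3000e-03] d [ 0.1598 -0.0118 -0.0473] dpsi -0.214 w 0.016 F [-0.8  0.1 -1.6] t 19.35
[[-0.019,0.087,0.026,0.015],[-0.017,0.087,0.026,0.015],[-0.015,0.088,0.026,0.015],[-0.013,0.088,0.026,0.015],[-0.011,0.088,0.026,0.015],[-0.009,0.089,0.026,0.015],[-0.006,0.089,0.026,0.015],[-0.004,0.089,0.026,0.015],[-0.002,0.089,0.026,0.015],[0,0,0,0]]
```

View pics/s8.png

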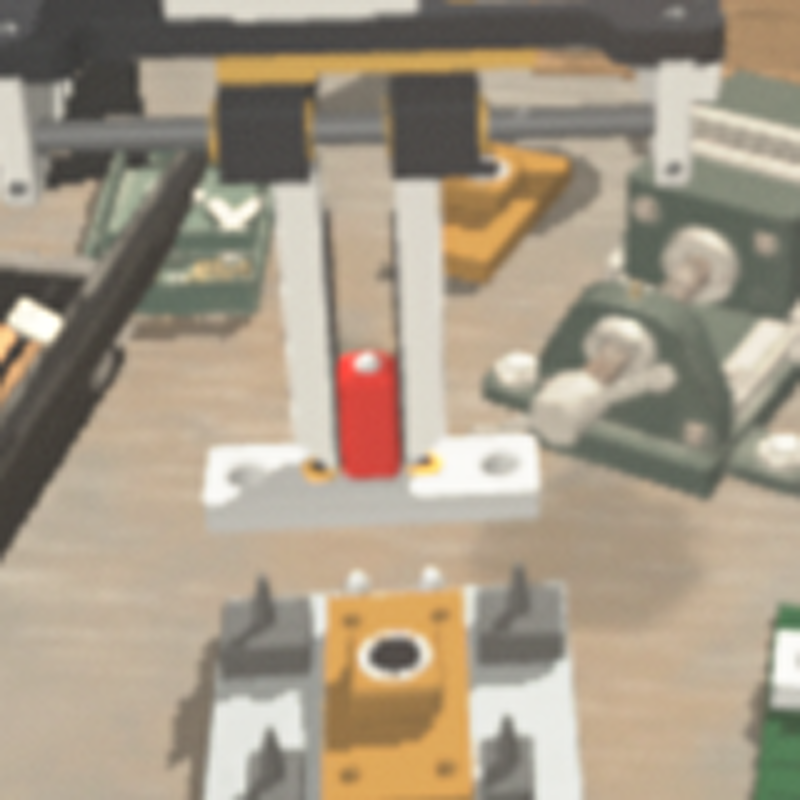

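```bash
python3 -m crank '[[-0.019,0.087,0,0.015],[-0.017,0.087,0,0.015],[-0.015,0.088,0,0.015],[-0.013,0.088,0.02,0.015],[-0.011,0.088,0.04,0.015],[-0.009,0.089,0.06,0.015],[-0.006,0.089,0.06,0.015],[-0.004,0.089,0.08,0.015],[-0.002,0.089,0.08,0.015],[0,0,0.06,0]]'
python3 -m crank '[[0,0,0.03,0],[0,0,0.03,0],[0,0,0.03,0],[0,0,0.03,0],[0,0,0.02,0],[0,0,0.02,0],[0,0,0.015,0],[0,0,0.01,0],[0,0,0,0],[0,0,0,0]]'
python3 -c "
from h import *
plan(.601,-.322,.0275,1.498)"
```

```text
time: 20.6
tool_pos: [0.6016, -0.3217, 0.0662]
ee_rot: [-3.14, -0.001, 1.501]
wrist_force: [0.1, 0.2, -2.3]
width: 0.0158
time: 21.85
tool_pos: [0.6015, -0.3223, 0.0315]
ee_rot: [3.141, 0.0, 1.5]
wrist_force: [-0.2, -0.2, -1.5]
width: 0.0158
pos [ 0.6015 -0.3223  0.0315] psi 1.5001 rp [3.1412e+00 3.0000e-04] d [-0.0005  0.0003 -0.004 ] dpsi -0.002 w 0.0158 F [-0.2 -0.2 -1.5] t 21.85
[[0.0,-0.0,0.002,0.0],[0.0,-0.0,0.002,0.0],[0.0,-0.0,0.002,0.0],[0.0,-0.0,0.002,0.0],[0.0,-0.0,0.002,0.0],[0.0,-0.0,0.002,0.0],[0.0,-0.0,0.002,0.0],[0.0,-0.0,0.002,0.0],[0.0,-0.0,0.002,0.0],[0,0,0,0]]
```

```bash
python3 -m crank '[[0,0,0.008,0],[0,0,0.008,0],[0,0,0.004,0],[0,0,0.001,0],[0,0,0,0],[0,0,0,0],[0,0,0,0],[0,0,0,0],[0,0,0,0],[0,0,0,0]]'
python3 -m crank '[[0,0,0,0],[0,0,0,0],[0,0,0,0],[0,0,0,0],[0,0,-0.04,0],[0,0,-0.1,0],[0,0,-0.15,0],[0,0,-0.15,0],[0,0,-0.1,0],[0,0,0,0]]' 0.04
python3 -c "
from h import *
plan(.4357,-.2768,.10,1.712)"
```

```text
time: 23.1
tool_pos: [0.6013, -0.3222, 0.0273]
ee_rot: [-3.142, 0.0, 1.5]
wrist_force: [-1.1, 1.2, 2.2]
width: 0.0162
time: 24.35
tool_pos: [0.6027, -0.323, 0.1386]
ee_rot: [3.136, 0.003, 1.5]
wrist_force: [-0.6, 1.0, -0.3]
width: 0.045
pos [ 0.6027 -0.323   0.1386] psi 1.5001 rp [3.1365e+00 2.9000e-03] d [-0.167   0.0462 -0.0386] dpsi 0.212 w 0.045 F [-0.6  1.  -0.3] t 24.35
[[0.019,-0.094,0.021,-0.015],[0.021,-0.094,0.021,-0.015],[0.023,-0.093,0.021,-0.015],[0.026,-0.093,0.021,-0.015],[0.028,-0.092,0.021,-0.015],[0.03,-0.091,0.021,-0.015],[0.032,-0.091,0.021,-0.015],[0.034,-0.09,0.021,-0.015],[0.036,-0.089,0.021,-0.015],[0,0,0,0]]
```

```bash
python3 -m crank '[[0.019,-0.094,0,-0.015],[0.021,-0.094,0,-0.015],[0.023,-0.093,0,-0.015],[0.026,-0.093,0,-0.015],[0.028,-0.092,0.02,-0.015],[0.03,-0.091,0.04,-0.015],[0.032,-0.091,0.05,-0.015],[0.034,-0.09,0.06,-0.015],[0.036,-0.089,0.06,-0.015],[0,0,0.06,0]]' -0.1
python3 -c "
from h import *
shot('side','s9',(205,260,315,375),7)
shot('top','t9',(390,130,510,320),4)
plan(.4357,-.2768,.036,1.712)"
```

```text
time: 25.6
tool_pos: [0.4333, -0.2755, 0.0754]
ee_rot: [-3.14, -0.002, 1.711]
wrist_force: [0.5, 0.2, 0.0]
width: 0.052
pos [ 0.4337 -0.2754  0.0747] psi 1.7116 rp [-3.1391e+00 -2.9000e-03] d [ 0.002  -0.0014 -0.0387] dpsi 0.0 w 0.0519 F [ 0.7 -0.9  0.8] t 25.7
[[-0.001,0.001,0.022,-0.0],[-0.001,0.001,0.022,-0.0],[-0.001,0.001,0.022,-0.0],[-0.001,0.001,0.022,-0.0],[-0.001,0.001,0.022,-0.0],[-0.001,0.001,0.022,-0.0],[-0.001,0.001,0.022,-0.0],[-0.001,0.001,0.022,-0.0],[-0.001,0.001,0.022,-0.0],[0,0,0,0]]
```

View pics/s9.png

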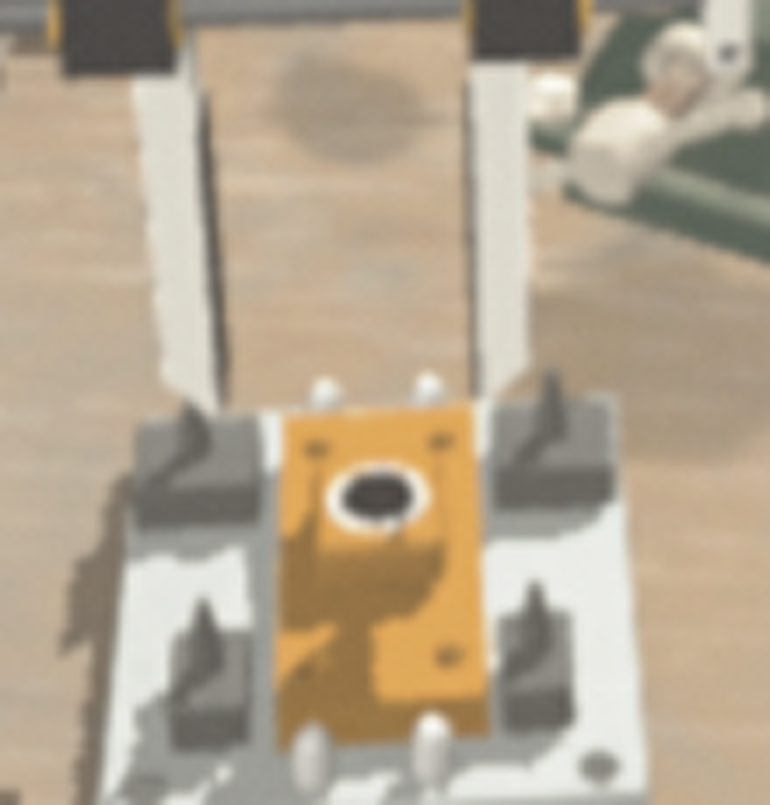

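View pics/t9.png

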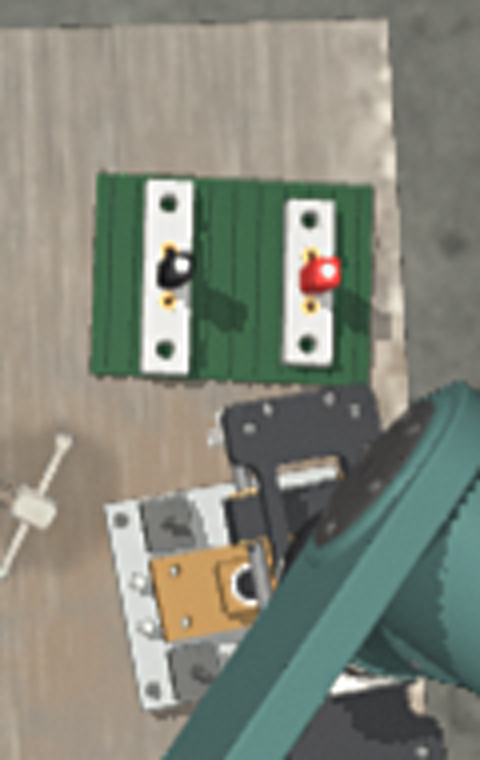

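```bash
python3 -c "
from fit import *
b=U([(378,496)],205,260,7)[0];print(onz('side',*b,.038))
p=U([(320,447),(441,440),(450,656)],205,260,7)
for q in p: print(onz('side',*q,.024))
"
```

```text
[ 0.43701584 -0.27577737  0.038     ]
[ 0.41852358 -0.24453502  0.024     ]
[ 0.44556324 -0.24036238  0.024     ]
[ 0.45651133 -0.30834582  0.024     ]
```

```bash
python3 -m crank '[[0,0.006,0,-0.003],[0,0.006,0,-0.003],[0,0,0.03,0],[0,0,0.04,0],[0,0,0.04,0],[0,0,0.04,0],[0,0,0.03,0],[0,0,0.01,0],[0,0,0,0],[0,0,0,0]]'
python3 -c "
from h import *
shot('side','s10',(205,260,315,375),7)
plan(.436,-.2753,.035,1.72)"
```

```text
time: 26.95
tool_pos: [0.4372, -0.2761, 0.0395]
ee_rot: [3.141, 0.001, 1.722]
wrist_force: [0.1, -0.4, 0.4]
width: 0.0515
pos [ 0.4372 -0.2761  0.0395] psi 1.7216 rp [3.141e+00 7.000e-04] d [-0.0012  0.0008 -0.0045] dpsi -0.002 w 0.0516 F [-0.3  0.2  0.3] t 27.0
[[0.001,-0.001,0.002,0.0],[0.001,-0.001,0.002,0.0],[0.001,-0.001,0.002,0.0],[0.001,-0.001,0.002,0.0],[0.001,-0.001,0.002,0.0],[0.001,-0.001,0.002,0.0],[0.001,-0.001,0.002,0.0],[0.001,-0.001,0.002,0.0],[0.001,-0.001,0.002,0.0],[0,0,0,0]]
```

View pics/s10.png

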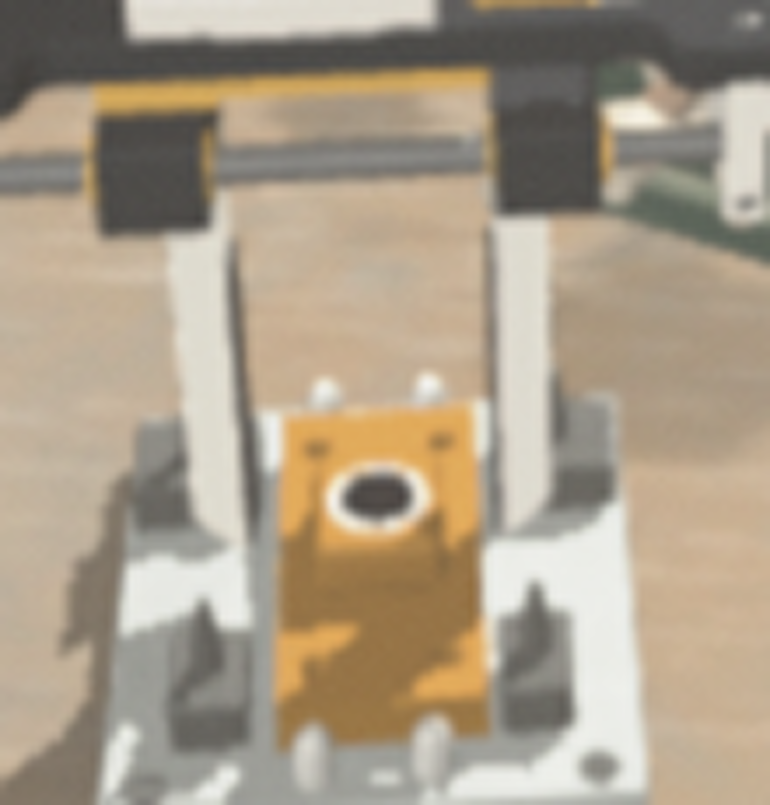

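```bash
python3 -m crank '[[0.003,0,0.01,0],[0,0,0.01,0],[0,0,0.002,0],[0,0,0,0],[0,0,0,0],[0,0,0,0],[0,0,0,0],[0,0,0,0],[0,0,0,0],[0,0,0,0]]'
python3 -m crank '[[0,0,0,0],[0,0,0,0],[0,0,0,0],[0,0,0,0],[0,0,0,0],[0,0,0,0],[0,0,0,0],[0,0,0,0],[0,0,0,0],[0,0,0,0]]' 1
python3 -c "
from h import *
plan(.436,-.2753,.035,1.72)"
```

```text
time: 28.25
tool_pos: [0.4369, -0.2753, 0.0347]
ee_rot: [-3.142, 0.0, 1.722]
wrist_force: [-0.3, 0.4, -0.2]
width: 0.0515
time: 29.5
tool_pos: [0.4369, -0.2753, 0.0347]
ee_rot: [3.141, 0.0, 1.722]
wrist_force: [1.0, 0.3, -0.6]
width: 0.0281
pos [ 0.4369 -0.2753  0.0347] psi 1.7216 rp [3.1414e+00 1.0000e-04] d [-0.0009  0.      0.0003] dpsi -0.002 w 0.0281 F [ 1.   0.3 -0.6] t 29.5
[[0.0,-0.001,-0.0,0.0],[0.0,-0.001,-0.0,0.0],[0.0,-0.001,-0.0,0.0],[0.0,-0.001,-0.0,0.0],[0.0,-0.001,-0.0,0.0],[0.0,-0.001,-0.0,0.0],[0.0,-0.001,-0.0,0.0],[0.0,-0.001,-0.0,0.0],[0.0,-0.001,-0.0,0.0],[0,0,0,0]]
```

```bash
python3 -m crank '[[0,0,-0.02,0],[0,0,-0.05,0],[0,0,-0.08,0],[0,0,-0.1,0],[0,0,-0.1,0],[0,0,-0.1,0],[0,0,-0.1,0],[0,0,-0.05,0],[0,0,0,0],[0,0,0,0]]'
python3 -c "
from h import *
shot('side','s11',(180,200,340,360),5)
plan(.677,-.0285,.155,1.559)"
```

```text
time: 30.75
tool_pos: [0.4364, -0.275, 0.1539]
ee_rot: [-3.14, -0.001, 1.722]
wrist_force: [0.5, -0.7, -3.0]
width: 0.0276
pos [ 0.4364 -0.2749  0.1536] psi 1.7216 rp [-3.1402e+00 -1.4000e-03] d [0.2406 0.2464 0.0014] dpsi -0.163 w 0.0275 F [-0.2 -0.1 -3.9] t 30.8
[[0.115,0.153,-0.001,0.011],[0.118,0.151,-0.001,0.011],[0.121,0.148,-0.001,0.011],[0.123,0.146,-0.001,0.011],[0.126,0.144,-0.001,0.011],[0.129,0.142,-0.001,0.011],[0.131,0.139,-0.001,0.011],[0.134,0.137,-0.001,0.011],[0.136,0.135,-0.001,0.011],[0,0,0,0]]
```

View pics/s11.png

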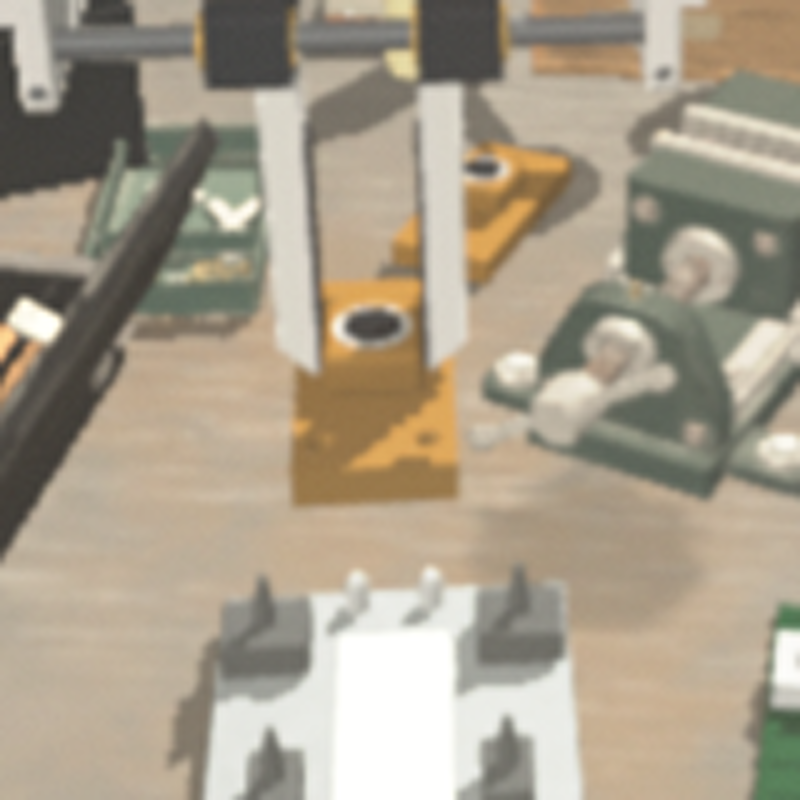

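```bash
python3 -m crank '[[0.115,0.153,0,0.011],[0.118,0.151,0,0.011],[0.121,0.148,0,0.011],[0.123,0.146,0,0.011],[0.126,0.144,0,0.011],[0.129,0.142,0,0.011],[0.131,0.139,0,0.011],[0.134,0.137,0,0.011],[0.136,0.135,0,0.011],[0,0,0,0]]'
python3 -c "
from h import *
plan(.677,-.0285,.07,1.559)"
```

```text
time: 32.05
tool_pos: [0.6773, -0.0257, 0.1523]
ee_rot: [-3.139, -0.001, 1.57]
wrist_force: [-1.5, -1.0, -2.9]
width: 0.0277
pos [ 0.6773 -0.0257  0.1523] psi 1.5695 rp [-3.1387e+00 -9.0000e-04] d [-0.0003 -0.0028 -0.0823] dpsi -0.011 w 0.0277 F [-1.5 -1.  -2.9] t 32.05
[[-0.002,-0.0,0.046,0.001],[-0.002,-0.0,0.046,0.001],[-0.002,-0.0,0.046,0.001],[-0.002,-0.0,0.046,0.001],[-0.002,-0.0,0.046,0.001],[-0.002,-0.0,0.046,0.001],[-0.002,-0.0,0.046,0.001],[-0.002,-0.0,0.046,0.001],[-0.002,-0.0,0.046,0.001],[0,0,0,0]]
```

```bash
python3 -m crank '[[-0.006,0,0.05,0.002],[-0.005,0,0.08,0.002],[0,0,0.09,0.002],[0,0,0.09,0],[0,0,0.08,0],[0,0,0.07,0],[0,0,0.05,0],[0,0,0.03,0],[0,0,0,0],[0,0,0,0]]'
python3 -c "
from h import *
shot('side','s12',(350,200,450,320),6)
plan(.677,-.0285,.026,1.559)"
```

```text
time: 33.3
tool_pos: [0.6773, -0.0303, 0.0475]
ee_rot: [3.14, 0.0, 1.557]
wrist_force: [0.3, 0.7, -3.1]
width: 0.0279
pos [ 0.6774 -0.0303  0.0476] psi 1.5567 rp [3.1399e+00 3.0000e-04] d [-0.0004  0.0018 -0.0216] dpsi 0.002 w 0.028 F [ 0.9  0.1 -1.9] t 33.35
[[0.001,-0.0,0.012,-0.0],[0.001,-0.0,0.012,-0.0],[0.001,-0.0,0.012,-0.0],[0.001,-0.0,0.012,-0.0],[0.001,-0.0,0.012,-0.0],[0.001,-0.0,0.012,-0.0],[0.001,-0.0,0.012,-0.0],[0.001,-0.0,0.012,-0.0],[0.001,-0.0,0.012,-0.0],[0,0,0,0]]
```

View pics/s12.png

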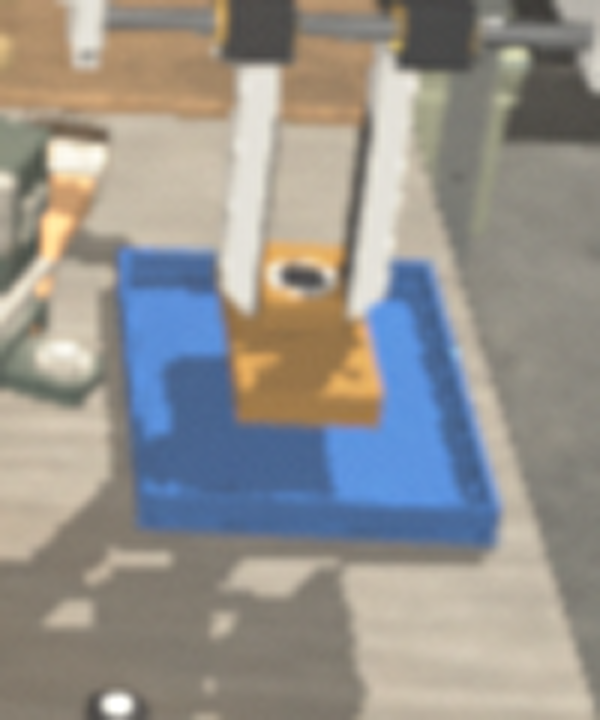

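```bash
python3 -m crank '[[0,0,0.02,0],[0,0,0.025,0],[0,0,0.025,0],[0,0,0.02,0],[0,0,0.01,0],[0,0,0.006,0],[0,0,0,0],[0,0,0,0],[0,0,0,0],[0,0,0,0]]'
python3 -c "
from h import *
plan(.677,-.0285,.026,1.559)"
```

```text
time: 34.6
tool_pos: [0.6769, -0.0303, 0.0258]
ee_rot: [3.141, 0.0, 1.557]
wrist_force: [-0.2, 0.1, 0.0]
width: 0.0274
pos [ 0.6769 -0.0303  0.0258] psi 1.5567 rp [3.1412e+00 1.0000e-04] d [0.0001 0.0018 0.0002] dpsi 0.002 w 0.0274 F [-0.2  0.1  0. ] t 34.6
[[0.001,0.0,-0.0,-0.0],[0.001,0.0,-0.0,-0.0],[0.001,0.0,-0.0,-0.0],[0.001,0.0,-0.0,-0.0],[0.001,0.0,-0.0,-0.0],[0.001,0.0,-0.0,-0.0],[0.001,0.0,-0.0,-0.0],[0.001,0.0,-0.0,-0.0],[0.001,0.0,-0.0,-0.0],[0,0,0,0]]
```

```bash
python3 -m crank '[[0,0,0,0],[0,0,0,0],[0,0,0,0],[0,0,0,0],[0,0,-0.05,0],[0,0,-0.12,0],[0,0,-0.15,0],[0,0,-0.15,0],[0,0,-0.15,0],[0,0,-0.05,0]]' -0.1
python3 -c "
from h import *
plan(.426,.0405,.155,1.269)"
```

```text
time: 35.85
tool_pos: [0.6781, -0.0304, 0.1632]
ee_rot: [3.136, 0.001, 1.557]
wrist_force: [0.3, 0.5, 1.0]
width: 0.052
pos [ 0.6781 -0.0304  0.1632] psi 1.5567 rp [3.1359e+00 7.0000e-04] d [-0.2521  0.0709 -0.0082] dpsi -0.288 w 0.052 F [0.3 0.5 1. ] t 35.85
[[0.037,-0.141,0.005,0.02],[0.033,-0.142,0.005,0.02],[0.028,-0.143,0.005,0.02],[0.024,-0.144,0.005,0.02],[0.019,-0.144,0.005,0.02],[0.015,-0.145,0.005,0.02],[0.01,-0.145,0.005,0.02],[0.005,-0.145,0.005,0.02],[0.001,-0.145,0.005,0.02],[0,0,0,0]]
```

```bash
python3 -m crank '[[0.037,-0.141,0,0.02],[0.033,-0.142,0,0.02],[0.028,-0.143,0,0.02],[0.024,-0.144,0,0.02],[0.019,-0.144,0,0.02],[0.015,-0.145,0,0.02],[0.01,-0.145,0,0.02],[0.005,-0.145,0.02,0.02],[0.001,-0.145,0.05,0.02],[0,0,0.05,0]]'
python3 -c "
from h import *
shot('side','s13',(220,190,330,290),7)
shot('top','t13',(270,130,390,310),4)
plan(.426,.0405,.07,1.269)"
```

```text
time: 37.1
tool_pos: [0.4232, 0.0404, 0.1348]
ee_rot: [3.142, 0.0, 1.275]
wrist_force: [-0.3, 0.4, -0.1]
width: 0.0515
pos [0.4239 0.04   0.134 ] psi 1.2744 rp [-3.1397e+00  8.0000e-04] d [ 0.0021  0.0005 -0.064 ] dpsi -0.005 w 0.0515 F [ 1.3 -0.5 -0.6] t 37.2
[[0.001,0.001,0.036,0.0],[0.001,0.001,0.036,0.0],[0.001,0.001,0.036,0.0],[0.001,0.001,0.036,0.0],[0.001,0.001,0.036,0.0],[0.001,0.001,0.036,0.0],[0.001,0.001,0.036,0.0],[0.001,0.001,0.036,0.0],[0.001,0.001,0.036,0.0],[0,0,0,0]]
```

View pics/s13.png

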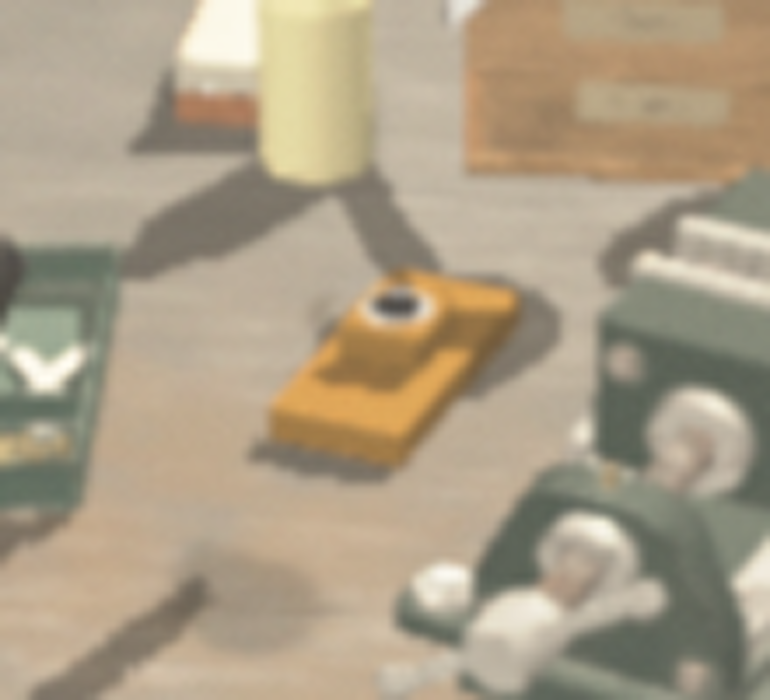

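View pics/t13.png

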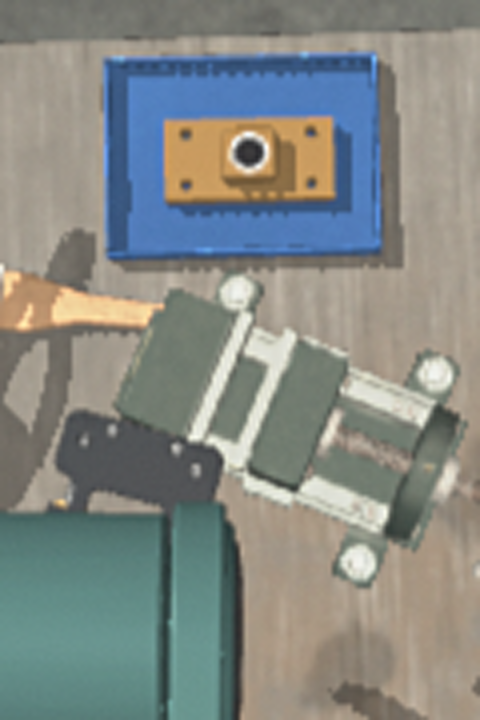

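```bash
python3 -m crank '[[0.003,0.011,0.02,0.003],[0,0,0.05,0],[0,0,0.06,0],[0,0,0.07,0],[0,0,0.07,0],[0,0,0.06,0],[0,0,0.04,0],[0,0,0,0],[0,0,0,0],[0,0,0,0]]'
python3 -c "
from h import *
shot('side','s14',(220,190,330,290),7)
plan(.426,.0405,.022,1.269)"
```

```text
time: 38.45
tool_pos: [0.4272, 0.04, 0.0621]
ee_rot: [3.14, -0.0, 1.269]
wrist_force: [-0.5, -0.2, -0.6]
width: 0.0518
pos [0.4272 0.04   0.062 ] psi 1.2692 rp [ 3.1404e+00 -2.0000e-04] d [-0.0012  0.0005 -0.04  ] dpsi -0.0 w 0.0518 F [-0.3 -0.9 -0.6] t 38.5
[[0.0,-0.001,0.022,0.0],[0.0,-0.001,0.022,0.0],[0.0,-0.001,0.022,0.0],[0.0,-0.001,0.022,0.0],[0.0,-0.001,0.022,0.0],[0.0,-0.001,0.022,0.0],[0.0,-0.001,0.022,0.0],[0.0,-0.001,0.022,0.0],[0.0,-0.001,0.022,0.0],[0,0,0,0]]
```

View pics/s14.png

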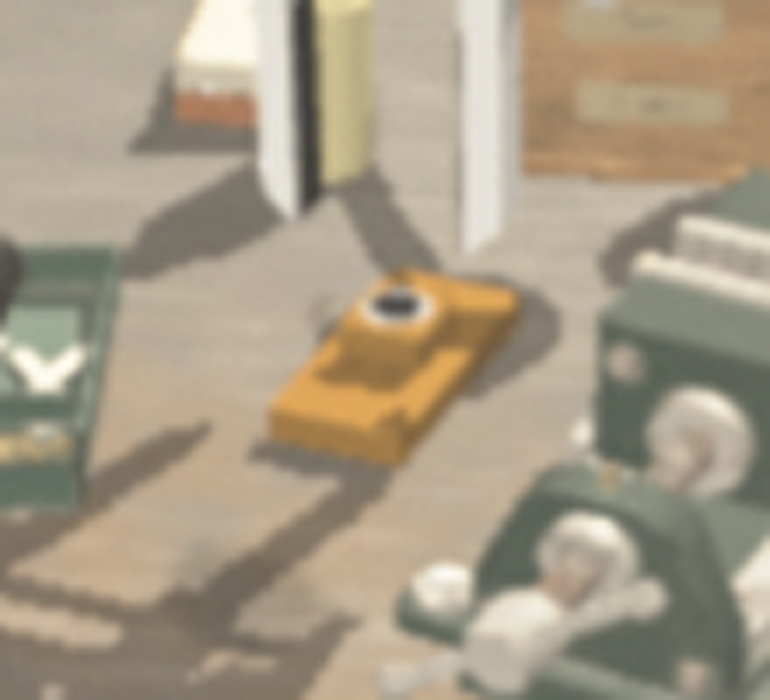

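```bash
python3 -c "
from fit import *
b=U([(398,304)],220,190,7)[0];print(onz('side',*b,.026))
t=np.array([.4272,.04,.054]);ps=1.2692
tx=np.array([np.cos(ps),np.sin(ps),0]);ty=np.array([np.sin(ps),-np.cos(ps),0])
for a in(-1,1):
  for c in(-1,1):
    q=proj('side',t+ty*.026*a+tx*.008*c)[0];print(a,c,((q-[220,190]+.5)*7-.5).round())
"
```

```text
[0.42674434 0.04434037 0.026     ]
-1 -1 [305. 226.]
-1 1 [328. 203.]
1 -1 [466. 257.]
1 1 [487. 233.]
```

```bash
python3 -m crank '[[0.006,-0.002,0,0],[0.006,-0.002,0.02,0],[0,0,0.03,0],[0,0,0.03,0],[0,0,0.04,0],[0,0,0.03,0],[0,0,0.02,0],[0,0,0.01,0],[0,0,0,0],[0,0,0,0]]'
python3 -c "
from h import *
shot('side','s15',(220,190,330,290),7)
plan(.427,.0425,.0227,1.269)"
```

```text
time: 39.75
tool_pos: [0.4269, 0.0425, 0.0257]
ee_rot: [3.141, -0.0, 1.269]
wrist_force: [0.3, 0.1, 0.3]
width: 0.0515
pos [0.4269 0.0425 0.0257] psi 1.2692 rp [ 3.141e+00 -1.000e-04] d [ 0.0001  0.     -0.003 ] dpsi -0.0 w 0.0518 F [-0.5  0.3  0.1] t 39.8
[[0.0,0.0,0.002,0.0],[0.0,0.0,0.002,0.0],[0.0,0.0,0.002,0.0],[0.0,0.0,0.002,0.0],[0.0,0.0,0.002,0.0],[0.0,0.0,0.002,0.0],[0.0,0.0,0.002,0.0],[0.0,0.0,0.002,0.0],[0.0,0.0,0.002,0.0],[0,0,0,0]]
```

View pics/s15.png

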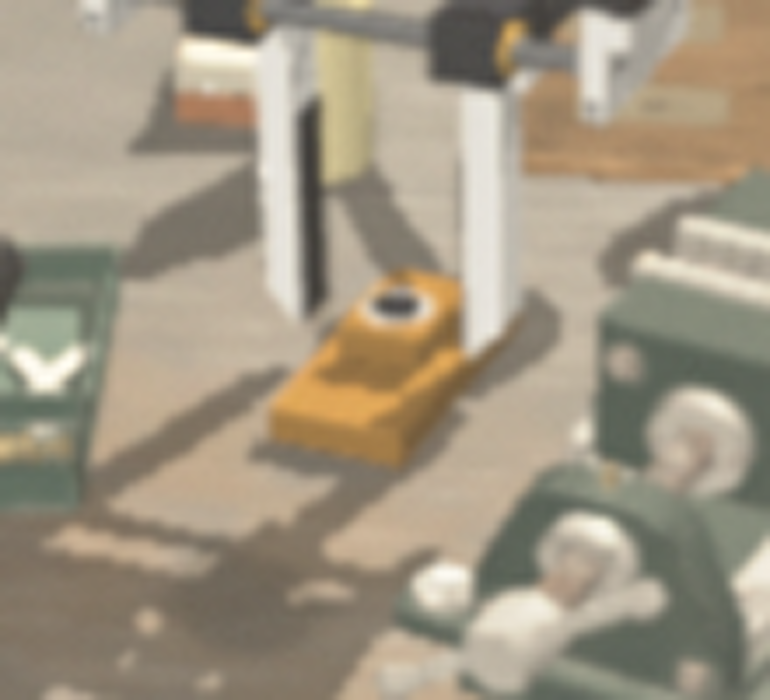

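```bash
python3 -m crank '[[0,0,0.007,0],[0,0,0.007,0],[0,0,0.001,0],[0,0,0,0],[0,0,0,0],[0,0,0,0],[0,0,0,0],[0,0,0,0],[0,0,0,0],[0,0,0,0]]'
python3 -m crank '[[0,0,0,0],[0,0,0,0],[0,0,0,0],[0,0,0,0],[0,0,0,0],[0,0,0,0],[0,0,0,0],[0,0,0,0],[0,0,0,0],[0,0,0,0]]' 1
python3 -m crank '[[0,0,-0.02,0],[0,0,-0.05,0],[0,0,-0.08,0],[0,0,-0.1,0],[0,0,-0.1,0],[0,0,-0.1,0],[0,0,-0.1,0],[0,0,-0.1,0],[0,0,-0.05,0],[0,0,0,0]]'
python3 -c "
from h import *
plan(.4364,-.2755,.154,1.7216)"
```

```text
time: 41.05
tool_pos: [0.4267, 0.0425, 0.0224]
ee_rot: [3.142, 0.0, 1.269]
wrist_force: [-0.2, -0.0, -0.6]
width: 0.0517
time: 42.3
tool_pos: [0.4269, 0.0425, 0.0226]
ee_rot: [3.141, -0.0, 1.269]
wrist_force: [2.0, -0.1, 0.8]
width: 0.0273
time: 43.55
tool_pos: [0.4272, 0.0425, 0.1636]
ee_rot: [3.14, -0.001, 1.269]
wrist_force: [0.6, 0.2, -3.3]
width: 0.0273
pos [0.4272 0.0425 0.1636] psi 1.2692 rp [ 3.1395e+00 -5.0000e-04] d [ 0.0092 -0.318  -0.0096] dpsi 0.452 w 0.0273 F [ 0.6  0.2 -3.3] t 43.55
[[-0.167,0.057,0.005,-0.032],[-0.17,0.049,0.005,-0.032],[-0.172,0.04,0.005,-0.032],[-0.174,0.032,0.005,-0.032],[-0.175,0.023,0.005,-0.032],[-0.176,0.014,0.005,-0.032],[-0.177,0.005,0.005,-0.032],[-0.177,-0.004,0.005,-0.032],[-0.176,-0.013,0.005,-0.032],[0,0,0,0]]
```

```bash
python3 -m crank '[[-0.167,0.057,0,-0.032],[-0.17,0.049,0,-0.032],[-0.172,0.04,0,-0.032],[-0.174,0.032,0.005,-0.032],[-0.175,0.023,0.005,-0.032],[-0.176,0.014,0.005,-0.032],[-0.177,0.005,0.005,-0.032],[-0.177,-0.004,0.005,-0.032],[-0.176,-0.013,0.01,-0.032],[0,0,0.005,0]]'
python3 -c "
from h import *
plan(.4364,-.275,.1537,1.7216)"
```

```text
time: 44.8
tool_pos: [0.4349, -0.277, 0.1528]
ee_rot: [-3.139, -0.002, 1.718]
wrist_force: [0.4, -0.0, -3.0]
width: 0.0279
pos [ 0.4349 -0.277   0.1528] psi 1.7183 rp [-3.1393e+00 -1.7000e-03] d [0.0015 0.002  0.0009] dpsi 0.003 w 0.0279 F [ 0.4 -0.  -3. ] t 44.8
[[0.001,0.001,-0.001,-0.0],[0.001,0.001,-0.001,-0.0],[0.001,0.001,-0.001,-0.0],[0.001,0.001,-0.001,-0.0],[0.001,0.001,-0.001,-0.0],[0.001,0.001,-0.001,-0.0],[0.001,0.001,-0.001,-0.0],[0.001,0.001,-0.001,-0.0],[0.001,0.001,-0.001,-0.0],[0,0,0,0]]
```

```bash
python3 -m crank '[[0.008,0.009,-0.004,-0.001],[0,0,0,0],[0,0,0,0],[0,0,0,0],[0,0,0,0],[0,0,0,0],[0,0,0,0],[0,0,0,0],[0,0,0,0],[0,0,0,0]]'
python3 -c "
from h import *
shot('side','s16',(180,200,340,360),5)
plan(.4364,-.275,.1537,1.7216)"
```

```text
time: 46.05
tool_pos: [0.4373, -0.2737, 0.1553]
ee_rot: [3.142, 0.0, 1.723]
wrist_force: [-0.5, -1.0, -1.7]
width: 0.0276
pos [ 0.4373 -0.2736  0.1553] psi 1.7231 rp [3.1416e+00 1.0000e-04] d [-0.0009 -0.0014 -0.0016] dpsi -0.002 w 0.0273 F [ 0.6 -0.8 -1.1] t 46.1
[[-0.001,-0.001,0.001,0.0],[-0.001,-0.001,0.001,0.0],[-0.001,-0.001,0.001,0.0],[-0.001,-0.001,0.001,0.0],[-0.001,-0.001,0.001,0.0],[-0.001,-0.001,0.001,0.0],[-0.001,-0.001,0.001,0.0],[-0.001,-0.001,0.001,0.0],[-0.001,-0.001,0.001,0.0],[0,0,0,0]]
```

View pics/s16.png

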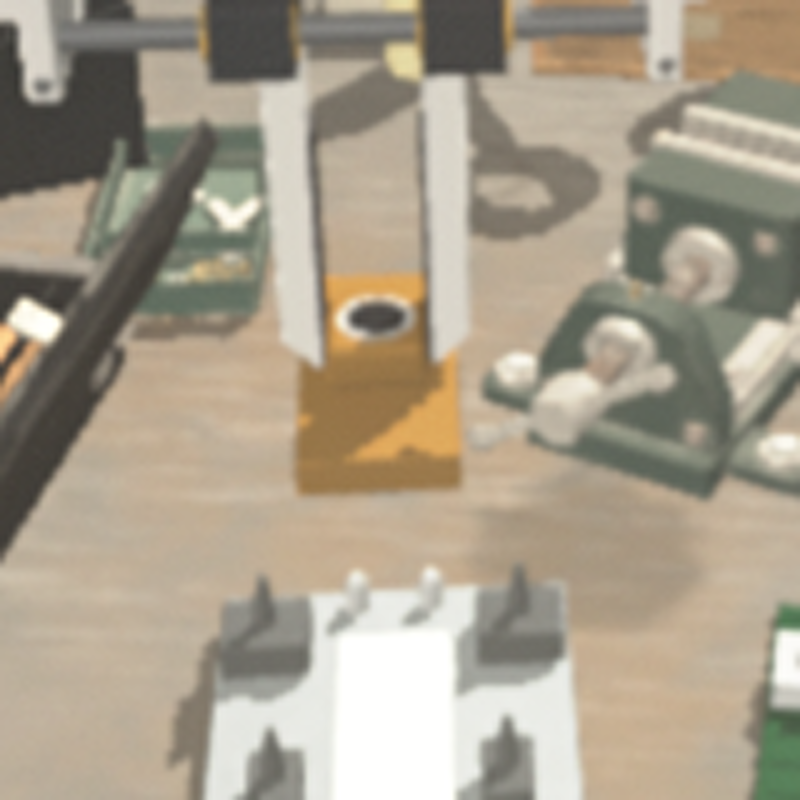

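```bash
python3 -m crank '[[-0.008,-0.008,0.02,0.004],[0,0,0.05,0],[0,0,0.07,0],[0,0,0.08,0],[0,0,0.08,0],[0,0,0.08,0],[0,0,0.06,0],[0,0,0.03,0],[0,0,0,0],[0,0,0,0]]'
python3 -c "
from h import *
shot('side','s17',(205,260,315,375),7)
plan(.436,-.2755,.035,1.716)"
```

```text
time: 47.35
tool_pos: [0.4364, -0.2758, 0.062]
ee_rot: [3.141, 0.001, 1.717]
wrist_force: [-0.2, 0.1, -2.6]
width: 0.0276
pos [ 0.4364 -0.2758  0.0621] psi 1.7169 rp [3.1405e+00 1.2000e-03] d [-0.0004  0.0003 -0.0271] dpsi -0.001 w 0.0275 F [-0.3  0.5 -2.2] t 47.4
[[0.0,-0.0,0.015,0.0],[0.0,-0.0,0.015,0.0],[0.0,-0.0,0.015,0.0],[0.0,-0.0,0.015,0.0],[0.0,-0.0,0.015,0.0],[0.0,-0.0,0.015,0.0],[0.0,-0.0,0.015,0.0],[0.0,-0.0,0.015,0.0],[0.0,-0.0,0.015,0.0],[0,0,0,0]]
```

View pics/s17.png

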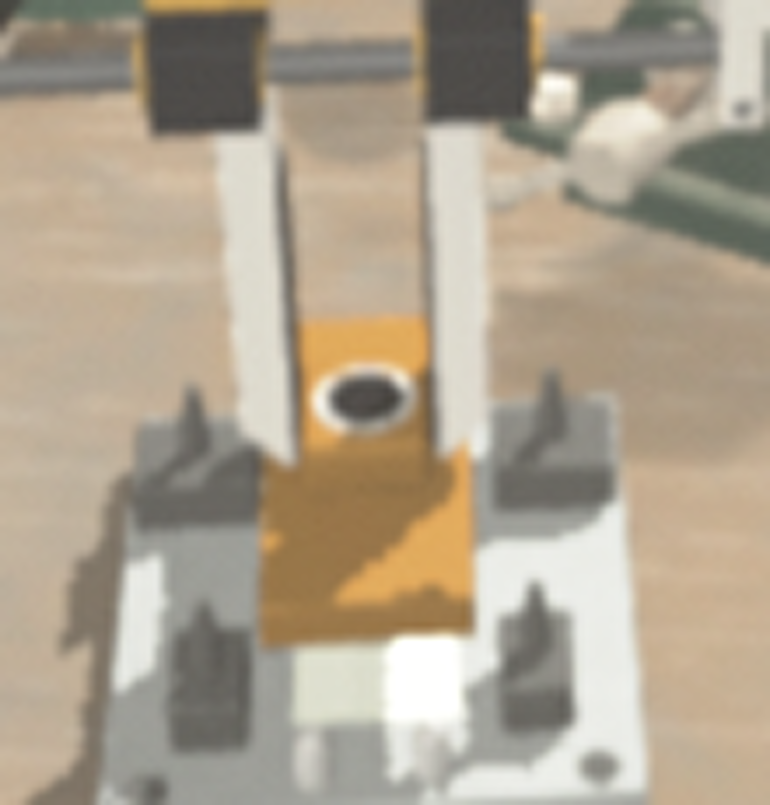

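```bash
python3 -m crank '[[0,0,0.02,0],[0,0,0.025,0],[0,0,0.025,0],[0,0,0.025,0],[0,0,0.02,0],[0,0,0.01,0],[0,0,0.005,0],[0,0,0,0],[0,0,0,0],[0,0,0,0]]'
python3 -c "
from h import *
shot('side','s18',(205,260,315,375),7)
plan(.436,-.2755,.0347,1.716)"
```

```text
time: 48.65
tool_pos: [0.4361, -0.2755, 0.0355]
ee_rot: [3.141, 0.0, 1.717]
wrist_force: [-0.3, 0.8, -3.3]
width: 0.0278
pos [ 0.4361 -0.2755  0.0355] psi 1.7169 rp [3.1413e+00 3.0000e-04] d [-0.0001  0.     -0.0008] dpsi -0.001 w 0.0274 F [-0.5 -0.4 -2.3] t 48.7
[[0.0,-0.0,0.0,0.0],[0.0,-0.0,0.0,0.0],[0.0,-0.0,0.0,0.0],[0.0,-0.0,0.0,0.0],[0.0,-0.0,0.0,0.0],[0.0,-0.0,0.0,0.0],[0.0,-0.0,0.0,0.0],[0.0,-0.0,0.0,0.0],[0.0,-0.0,0.0,0.0],[0,0,0,0]]
```

View pics/s18.png

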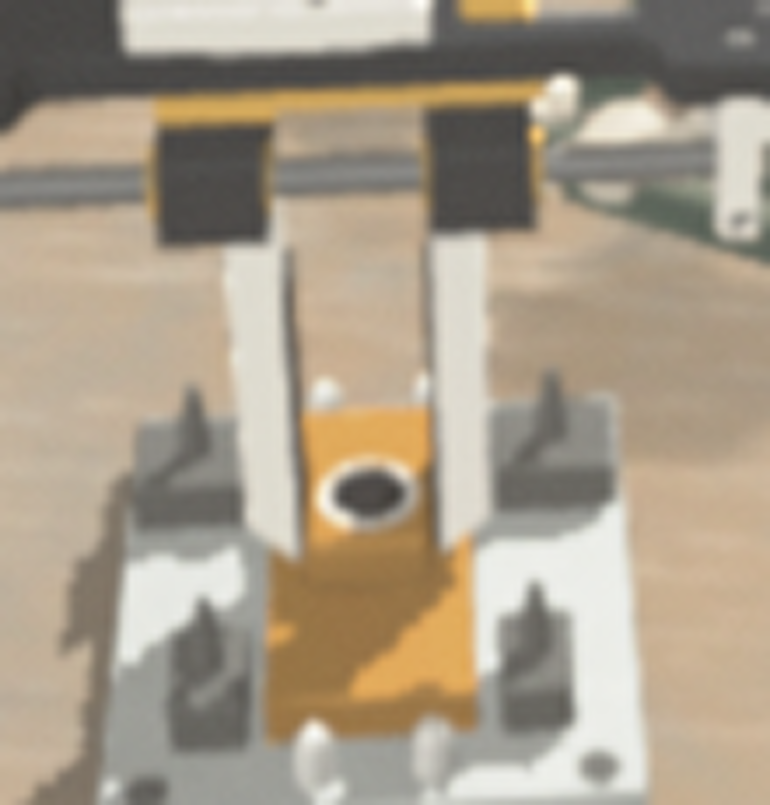

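```bash
python3 -m crank '[[0,0.003,0.002,0],[0,0,0.002,0],[0,0,0.001,0],[0,0,0,0],[0,0,0,0],[0,0,0,0],[0,0,0,0],[0,0,0,0],[0,0,0,0],[0,0,0,0]]'
python3 -c "
from h import *
plan(.436,-.2755,.0347,1.716)"
```

```text
time: 49.95
tool_pos: [0.4366, -0.2754, 0.0346]
ee_rot: [3.141, 0.0, 1.717]
wrist_force: [-1.7, 1.4, 4.0]
width: 0.0277
pos [ 0.4366 -0.2754  0.0346] psi 1.7169 rp [3.1414e+00 2.0000e-04] d [-0.0006 -0.0001  0.0001] dpsi -0.001 w 0.0277 F [-1.7  1.4  4. ] t 49.95
[[-0.0,-0.0,-0.0,0.0],[-0.0,-0.0,-0.0,0.0],[-0.0,-0.0,-0.0,0.0],[-0.0,-0.0,-0.0,0.0],[-0.0,-0.0,-0.0,0.0],[-0.0,-0.0,-0.0,0.0],[-0.0,-0.0,-0.0,0.0],[-0.0,-0.0,-0.0,0.0],[-0.0,-0.0,-0.0,0.0],[0,0,0,0]]
```

Seated: it pushes up 4 N at the same height as the drilled part had. Release and rise.

```bash
python3 -m crank '[[0,0,0,0],[0,0,0,0],[0,0,0,0],[0,0,0,0],[0,0,-0.03,0],[0,0,-0.1,0],[0,0,-0.15,0],[0,0,-0.15,0],[0,0,-0.05,0],[0,0,0,0]]' -0.1
python3 -c "
from h import *
shot('side','s19',(205,260,315,375),7)
plan(.6064,-.2461,.14,1.5)"
```

```text
time: 51.2
tool_pos: [0.4369, -0.2756, 0.1308]
ee_rot: [3.141, 0.001, 1.717]
wrist_force: [0.8, 0.7, -0.2]
width: 0.0516
pos [ 0.4363 -0.2751  0.1296] psi 1.7169 rp [-3.141e+00 -5.000e-04] d [0.1701 0.029  0.0104] dpsi -0.217 w 0.0516 F [-0.5 -0.6 -0.5] t 51.25
[[0.002,0.096,-0.006,0.015],[0.005,0.096,-0.006,0.015],[0.007,0.096,-0.006,0.015],[0.009,0.095,-0.006,0.015],[0.011,0.095,-0.006,0.015],[0.014,0.095,-0.006,0.015],[0.016,0.095,-0.006,0.015],[0.018,0.094,-0.006,0.015],[0.021,0.094,-0.006,0.015],[0,0,0,0]]
```

View pics/s19.png

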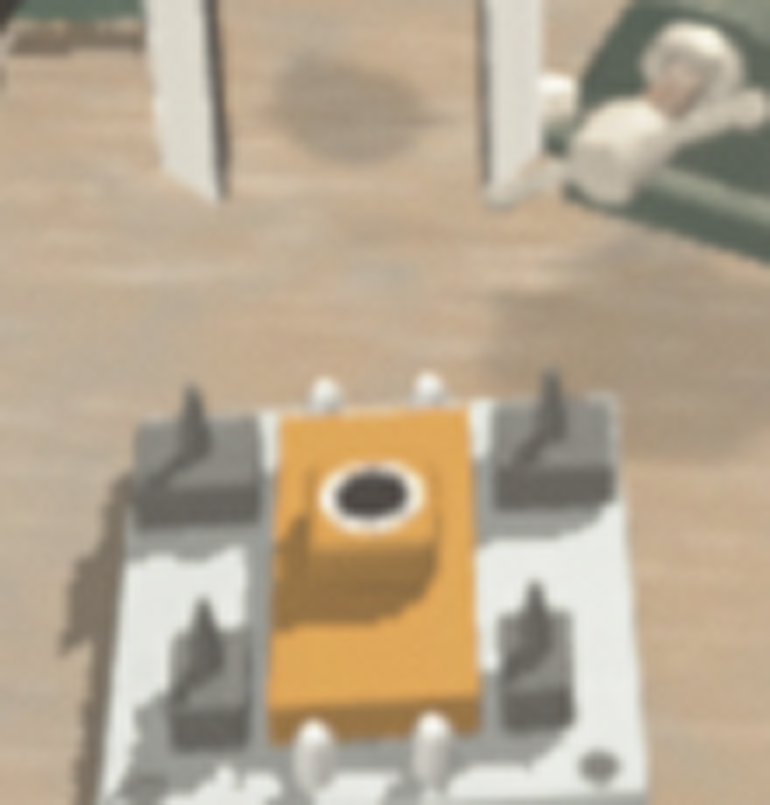

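Blank lies flat and centred between blocks and dowels. Now the long bar.

```bash
python3 -m crank '[[0.002,0.096,0,0.015],[0.005,0.096,0,0.015],[0.007,0.096,0,0.015],[0.009,0.095,0,0.015],[0.011,0.095,0,0.015],[0.014,0.095,0,0.015],[0.016,0.095,0,0.015],[0.018,0.094,0.02,0.015],[0.021,0.094,0.05,0.015],[0,0,0.07,0]]' 0.04
python3 -m crank '[[0,0,0.05,0],[0,0,0.04,0],[0,0,0.03,0],[0,0,0,0],[0,0,0,0],[0,0,0,0],[0,0,0,0],[0,0,0,0],[0,0,0,0],[0,0,0,0]]' 0.04
python3 -c "
from h import *
shot('side','s20',(320,240,430,400),5)
plan(.6064,-.2461,.0274,1.5)"
```

```text
time: 52.5
tool_pos: [0.6068, -0.2452, 0.0997]
ee_rot: [-3.139, -0.001, 1.506]
wrist_force: [0.3, 0.3, -0.6]
width: 0.0446
time: 53.75
tool_pos: [0.6068, -0.2458, 0.0783]
ee_rot: [-3.142, 0.0, 1.505]
wrist_force: [0.3, 0.2, -0.2]
width: 0.0453
pos [ 0.6068 -0.2459  0.0783] psi 1.5048 rp [3.1416e+00 1.0000e-04] d [-0.0004 -0.0002 -0.0509] dpsi -0.005 w 0.0449 F [-0.4  0.2 -0.2] t 53.8
[[-0.0,-0.0,0.028,0.0],[-0.0,-0.0,0.028,0.0],[-0.0,-0.0,0.028,0.0],[-0.0,-0.0,0.028,0.0],[-0.0,-0.0,0.028,0.0],[-0.0,-0.0,0.028,0.0],[-0.0,-0.0,0.028,0.0],[-0.0,-0.0,0.028,0.0],[-0.0,-0.0,0.028,0.0],[0,0,0,0]]
```

View pics/s20.png

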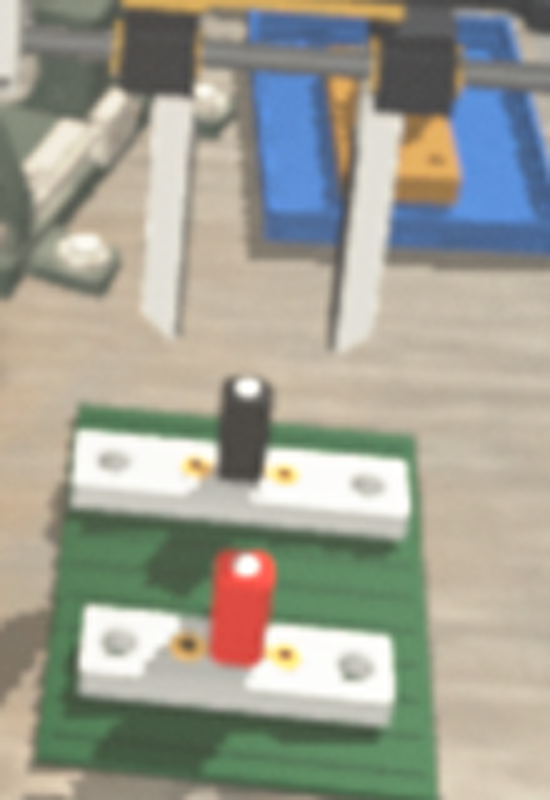

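```bash
python3 -m crank '[[-0.001,-0.002,0.03,0.003],[0,0,0.05,0],[0,0,0.06,0],[0,0,0.06,0],[0,0,0.04,0],[0,0,0.012,0],[0,0,0,0],[0,0,0,0],[0,0,0,0],[0,0,0,0]]'
python3 -c "
from h import *
plan(.6064,-.2461,.0274,1.5)"
```

```text
time: 55.05
tool_pos: [0.6065, -0.2462, 0.0282]
ee_rot: [3.141, 0.0, 1.5]
wrist_force: [0.1, 0.8, -0.3]
width: 0.0454
pos [ 0.6065 -0.2462  0.0282] psi 1.5001 rp [3.141e+00 3.000e-04] d [-0.0001  0.0001 -0.0008] dpsi -0.0 w 0.0454 F [ 0.1  0.8 -0.3] t 55.05
[[0.0,-0.0,0.0,0.0],[0.0,-0.0,0.0,0.0],[0.0,-0.0,0.0,0.0],[0.0,-0.0,0.0,0.0],[0.0,-0.0,0.0,0.0],[0.0,-0.0,0.0,0.0],[0.0,-0.0,0.0,0.0],[0.0,-0.0,0.0,0.0],[0.0,-0.0,0.0,0.0],[0,0,0,0]]
```

Close, then lift.

```bash
python3 -m crank '[[0,0,0.003,0],[0,0,0,0],[0,0,0,0],[0,0,0,0],[0,0,0,0],[0,0,0,0],[0,0,0,0],[0,0,0,0],[0,0,0,0],[0,0,0,0]]' 1
python3 -m crank '[[0,0,-0.02,0],[0,0,-0.05,0],[0,0,-0.08,0],[0,0,-0.1,0],[0,0,-0.1,0],[0,0,-0.1,0],[0,0,-0.1,0],[0,0,-0.05,0],[0,0,0,0],[0,0,0,0]]'
python3 -c "
from h import *
plan(.43,-.243,.147,1.7122)"
```

```text
time: 56.3
tool_pos: [0.6064, -0.246, 0.0273]
ee_rot: [3.142, 0.0, 1.5]
wrist_force: [0.4, -0.8, -0.6]
width: 0.0158
time: 57.55
tool_pos: [0.6059, -0.2458, 0.1461]
ee_rot: [-3.14, -0.001, 1.5]
wrist_force: [0.2, -0.1, -1.6]
width: 0.0161
pos [ 0.6059 -0.2458  0.1461] psi 1.5001 rp [-3.1397e+00 -7.0000e-04] d [-0.1759  0.0028  0.0009] dpsi 0.212 w 0.0161 F [ 0.2 -0.1 -1.6] t 57.55
[[-0.005,-0.098,-0.001,-0.015],[-0.003,-0.098,-0.001,-0.015],[-0.001,-0.098,-0.001,-0.015],[0.002,-0.098,-0.001,-0.015],[0.004,-0.098,-0.001,-0.015],[0.006,-0.098,-0.001,-0.015],[0.008,-0.097,-0.001,-0.015],[0.011,-0.097,-0.001,-0.015],[0.013,-0.097,-0.001,-0.015],[0,0,0,0]]
```

```bash
python3 -m crank '[[-0.005,-0.098,0,-0.015],[-0.003,-0.098,0,-0.015],[-0.001,-0.098,0,-0.015],[0.002,-0.098,0,-0.015],[0.004,-0.098,0,-0.015],[0.006,-0.098,0,-0.015],[0.008,-0.097,0.01,-0.015],[0.011,-0.097,0.04,-0.015],[0.013,-0.097,0.05,-0.015],[0,0,0.05,0]]'
python3 -m crank '[[0,0,0.05,0],[0,0,0.03,0],[0,0,0.01,0],[0,0,0,0],[0,0,0,0],[0,0,0,0],[0,0,0,0],[0,0,0,0],[0,0,0,0],[0,0,0,0]]'
python3 -c "
from h import *
shot('side','s21',(205,260,315,375),7)
plan(.43,-.243,.0484,1.7122)"
```

```text
time: 58.8
tool_pos: [0.429, -0.2428, 0.1161]
ee_rot: [-3.141, -0.001, 1.711]
wrist_force: [0.2, -0.1, -1.9]
width: 0.016
time: 60.05
tool_pos: [0.4301, -0.2432, 0.0993]
ee_rot: [3.142, 0.0, 1.712]
wrist_force: [-0.5, 0.5, -1.3]
width: 0.0157
pos [ 0.4301 -0.2432  0.0993] psi 1.7121 rp [3.1416e+00 1.0000e-04] d [-0.0001  0.0002 -0.0509] dpsi 0.0 w 0.016 F [-0.7 -0.9 -2.3] t 60.1
[[0.0,-0.0,0.028,-0.0],[0.0,-0.0,0.028,-0.0],[0.0,-0.0,0.028,-0.0],[0.0,-0.0,0.028,-0.0],[0.0,-0.0,0.028,-0.0],[0.0,-0.0,0.028,-0.0],[0.0,-0.0,0.028,-0.0],[0.0,-0.0,0.028,-0.0],[0.0,-0.0,0.028,-0.0],[0,0,0,0]]
```

View pics/s21.png

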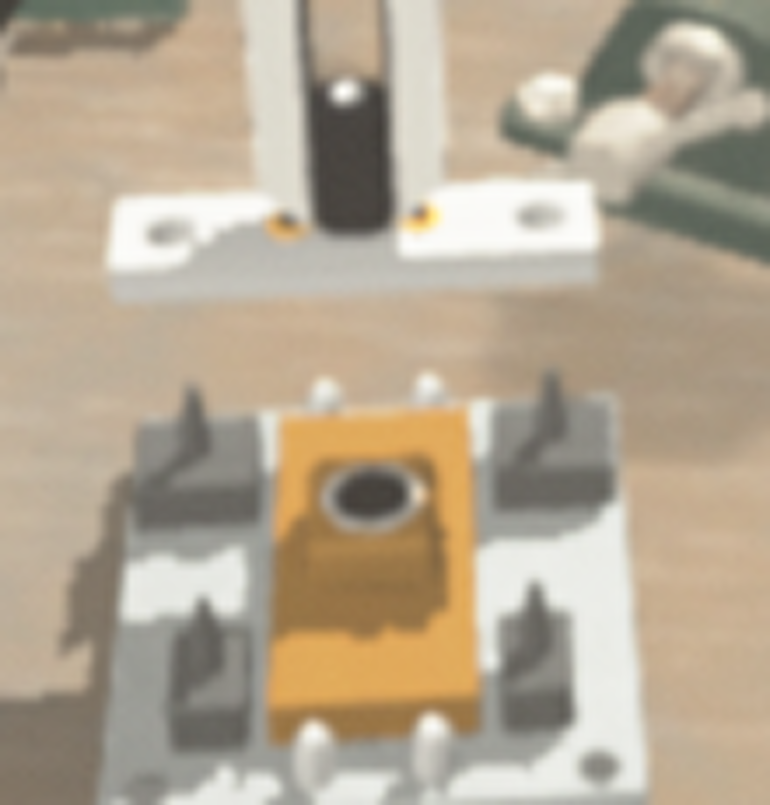

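```bash
python3 -m crank '[[0,0.004,0.02,0],[0,0,0.04,0],[0,0,0.05,0],[0,0,0.04,0],[0,0,0.03,0],[0,0,0.02,0],[0,0,0.02,0],[0,0,0.015,0],[0,0,0.01,0],[0,0,0,0]]'
python3 -c "
from h import *
shot('side','s22',(205,260,315,375),7)
plan(.4307,-.243,.0484,1.7122)"
```

```text
time: 61.35
tool_pos: [0.4309, -0.243, 0.0502]
ee_rot: [-3.142, 0.0, 1.712]
wrist_force: [0.2, -0.2, -1.4]
width: 0.0156
pos [ 0.431  -0.2431  0.0504] psi 1.7121 rp [3.1414e+00 2.0000e-04] d [-0.0003  0.0001 -0.002 ] dpsi 0.0 w 0.0159 F [ 0.   1.3 -1.4] t 61.4
[[0.0,-0.0,0.001,-0.0],[0.0,-0.0,0.001,-0.0],[0.0,-0.0,0.001,-0.0],[0.0,-0.0,0.001,-0.0],[0.0,-0.0,0.001,-0.0],[0.0,-0.0,0.001,-0.0],[0.0,-0.0,0.001,-0.0],[0.0,-0.0,0.001,-0.0],[0.0,-0.0,0.001,-0.0],[0,0,0,0]]
```

View pics/s22.png

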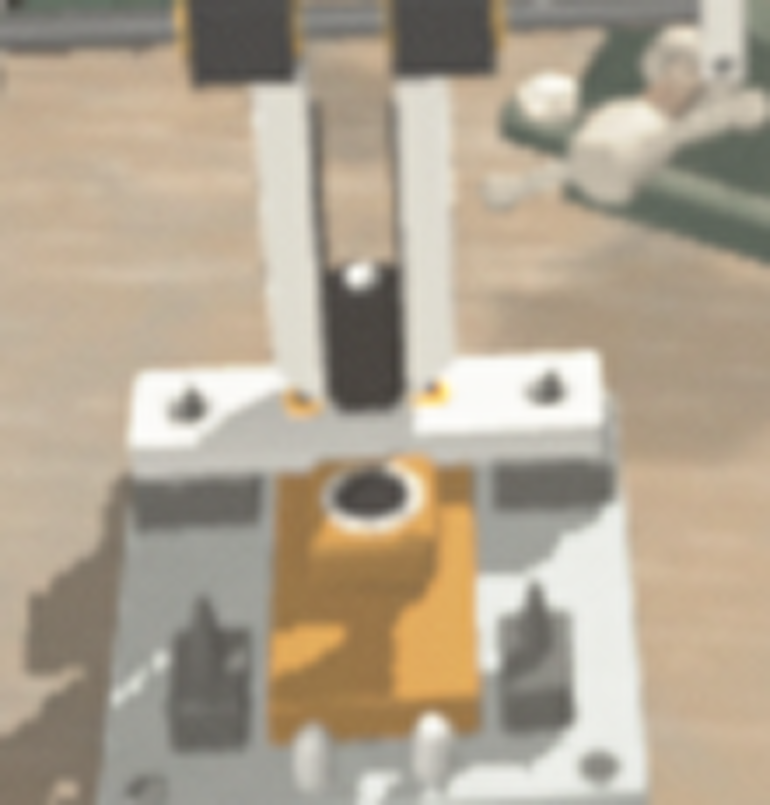

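Both pins show through the long bar's holes, at (188,405) and (547,387). Lower the last 2 mm.

```bash
python3 -m crank '[[0,0,0.004,0],[0,0,0.004,0],[0,0,0.003,0],[0,0,0.001,0],[0,0,0,0],[0,0,0,0],[0,0,0,0],[0,0,0,0],[0,0,0,0],[0,0,0,0]]'
python3 -c "
from h import *
plan(.4307,-.243,.0484,1.7122)"
```

```text
time: 62.65
tool_pos: [0.431, -0.2431, 0.0482]
ee_rot: [3.141, 0.0, 1.712]
wrist_force: [-2.3, 1.6, 3.3]
width: 0.0161
pos [ 0.431  -0.2431  0.0482] psi 1.7122 rp [3.1415e+00 3.0000e-04] d [-0.0003  0.0001  0.0002] dpsi 0.0 w 0.0161 F [-2.3  1.6  3.3] t 62.65
[[0.0,-0.0,-0.0,-0.0],[0.0,-0.0,-0.0,-0.0],[0.0,-0.0,-0.0,-0.0],[0.0,-0.0,-0.0,-0.0],[0.0,-0.0,-0.0,-0.0],[0.0,-0.0,-0.0,-0.0],[0.0,-0.0,-0.0,-0.0],[0.0,-0.0,-0.0,-0.0],[0.0,-0.0,-0.0,-0.0],[0,0,0,0]]
```

Seated, with contact at the expected height. Release and go back for the short bar.

```bash
python3 -m crank '[[0,0,0,0],[0,0,0,0],[0,0,0,0],[0,0,0,0],[0,0,-0.03,0],[0,0,-0.1,0],[0,0,-0.15,0],[0,0,-0.15,0],[0,0,-0.05,0],[0,0,0,0]]' 0.04
python3 -c "
from h import *
shot('side','s23',(205,260,315,375),7)
plan(.6013,-.3222,.1434,1.5)"
```

```text
time: 63.9
tool_pos: [0.4312, -0.2432, 0.1444]
ee_rot: [3.141, 0.001, 1.712]
wrist_force: [-0.1, 0.1, -1.5]
width: 0.0453
pos [ 0.4307 -0.2429  0.1432] psi 1.7121 rp [-3.141e+00 -5.000e-04] d [ 0.1706 -0.0793  0.0002] dpsi -0.212 w 0.0455 F [-0.4 -0.6 -0. ] t 63.95
[[-0.057,0.088,-0.0,0.015],[-0.055,0.089,-0.0,0.015],[-0.053,0.09,-0.0,0.015],[-0.051,0.091,-0.0,0.015],[-0.048,0.093,-0.0,0.015],[-0.046,0.094,-0.0,0.015],[-0.044,0.095,-0.0,0.015],[-0.042,0.096,-0.0,0.015],[-0.04,0.097,-0.0,0.015],[0,0,0,0]]
```

View pics/s23.png

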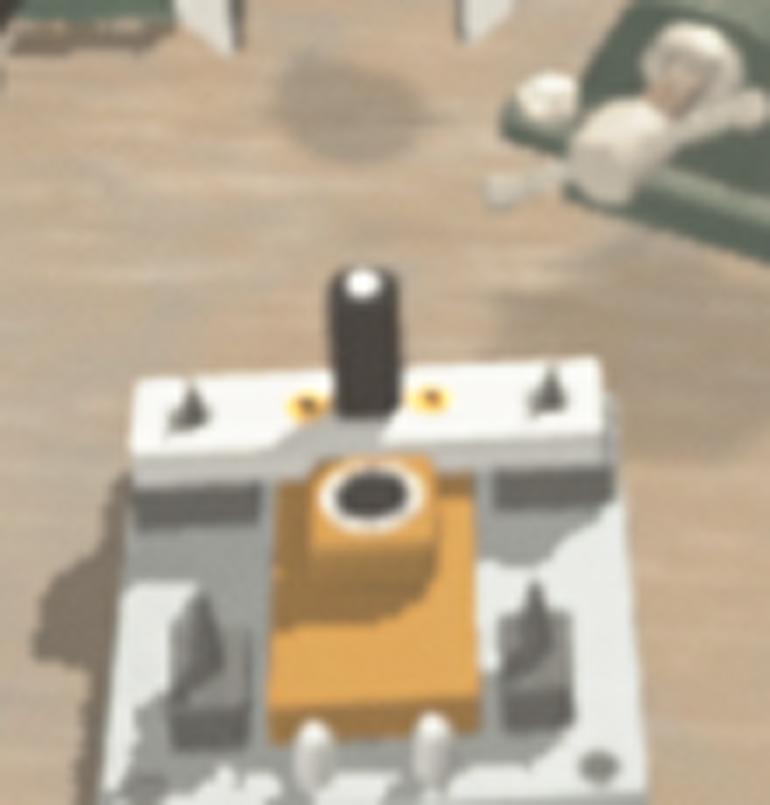

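Long bar sits exactly as in the original picture (same rows 380-450). Now the short bar.

```bash
python3 -m crank '[[-0.057,0.088,0,0.015],[-0.055,0.089,0,0.015],[-0.053,0.09,0,0.015],[-0.051,0.091,0,0.015],[-0.048,0.093,0,0.015],[-0.046,0.094,0,0.015],[-0.044,0.095,0,0.015],[-0.042,0.096,0.02,0.015],[-0.04,0.097,0.05,0.015],[0,0,0.07,0]]'
python3 -m crank '[[0,0,0.05,0],[0,0,0.05,0],[0,0,0.05,0],[0,0,0.02,0],[0,0,0,0],[0,0,0,0],[0,0,0,0],[0,0,0,0],[0,0,0,0],[0,0,0,0]]'
python3 -c "
from h import *
plan(.6013,-.3222,.0273,1.5)"
```

```text
time: 65.2
tool_pos: [0.6018, -0.3224, 0.113]
ee_rot: [-3.139, -0.001, 1.5]
wrist_force: [0.1, 0.1, -0.5]
width: 0.0451
time: 66.45
tool_pos: [0.6018, -0.3225, 0.0819]
ee_rot: [3.141, 0.0, 1.5]
wrist_force: [-0.1, 0.2, 0.4]
width: 0.045
pos [ 0.6018 -0.3225  0.0819] psi 1.5001 rp [3.1415e+00 1.0000e-04] d [-0.0005  0.0003 -0.0546] dpsi -0.0 w 0.045 F [-0.1  0.2  0.4] t 66.45
[[0.0,-0.0,0.03,0.0],[0.0,-0.0,0.03,0.0],[0.0,-0.0,0.03,0.0],[0.0,-0.0,0.03,0.0],[0.0,-0.0,0.03,0.0],[0.0,-0.0,0.03,0.0],[0.0,-0.0,0.03,0.0],[0.0,-0.0,0.03,0.0],[0.0,-0.0,0.03,0.0],[0,0,0,0]]
```

```bash
python3 -m crank '[[0.001,-0.002,0.03,0],[0,0,0.05,0],[0,0,0.06,0],[0,0,0.06,0],[0,0,0.05,0],[0,0,0.02,0],[0,0,0,0],[0,0,0,0],[0,0,0,0],[0,0,0,0]]'
python3 -c "
from h import *
shot('side','s24',(320,240,430,400),5)
plan(.6013,-.3222,.0273,1.5)"
```

```text
time: 67.7
tool_pos: [0.6016, -0.3223, 0.0284]
ee_rot: [3.141, 0.0, 1.5]
wrist_force: [0.5, 0.1, -1.1]
width: 0.0455
pos [ 0.6015 -0.3223  0.0282] psi 1.5001 rp [3.1411e+00 3.0000e-04] d [-0.0002  0.0001 -0.0009] dpsi -0.0 w 0.0453 F [0.6 0.1 0.3] t 67.75
[[0.0,-0.0,0.001,0.0],[0.0,-0.0,0.001,0.0],[0.0,-0.0,0.001,0.0],[0.0,-0.0,0.001,0.0],[0.0,-0.0,0.001,0.0],[0.0,-0.0,0.001,0.0],[0.0,-0.0,0.001,0.0],[0.0,-0.0,0.001,0.0],[0.0,-0.0,0.001,0.0],[0,0,0,0]]
```

View pics/s24.png

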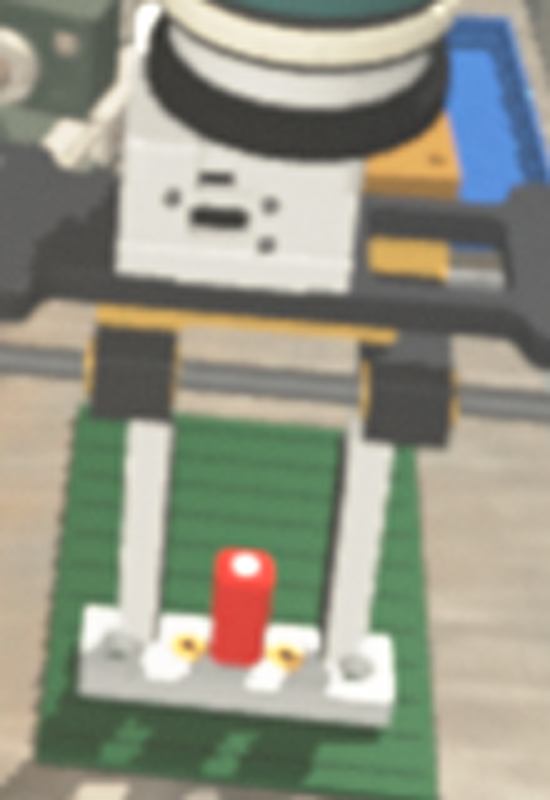

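```bash
python3 -m crank '[[0,-0.001,0.004,0],[0,0,0,0],[0,0,0,0],[0,0,0,0],[0,0,0,0],[0,0,0,0],[0,0,0,0],[0,0,0,0],[0,0,0,0],[0,0,0,0]]' 1
python3 -m crank '[[0,0,-0.02,0],[0,0,-0.05,0],[0,0,-0.08,0],[0,0,-0.1,0],[0,0,-0.1,0],[0,0,-0.1,0],[0,0,-0.1,0],[0,0,-0.05,0],[0,0,0,0],[0,0,0,0]]'
python3 -c "
from h import *
plan(.4407,-.3105,.147,1.7122)"
```

```text
time: 69.0
tool_pos: [0.6012, -0.3222, 0.0271]
ee_rot: [3.141, 0.0, 1.5]
wrist_force: [-0.3, -0.4, 0.5]
width: 0.0159
time: 70.25
tool_pos: [0.6007, -0.3219, 0.1459]
ee_rot: [-3.14, -0.001, 1.5]
wrist_force: [0.5, -0.3, -1.4]
width: 0.0161
pos [ 0.6007 -0.3219  0.1459] psi 1.5001 rp [-3.1398e+00 -9.0000e-04] d [-0.16    0.0114  0.0011] dpsi 0.212 w 0.0161 F [ 0.5 -0.3 -1.4] t 70.25
[[0.0,-0.089,-0.001,-0.015],[0.002,-0.089,-0.001,-0.015],[0.004,-0.089,-0.001,-0.015],[0.006,-0.089,-0.001,-0.015],[0.008,-0.089,-0.001,-0.015],[0.011,-0.089,-0.001,-0.015],[0.013,-0.088,-0.001,-0.015],[0.015,-0.088,-0.001,-0.015],[0.017,-0.088,-0.001,-0.015],[0,0,0,0]]
```

```bash
python3 -m crank '[[0,-0.089,0,-0.015],[0.002,-0.089,0,-0.015],[0.004,-0.089,0,-0.015],[0.006,-0.089,0,-0.015],[0.008,-0.089,0,-0.015],[0.011,-0.089,0,-0.015],[0.013,-0.088,0.01,-0.015],[0.015,-0.088,0.04,-0.015],[0.017,-0.088,0.05,-0.015],[0,0,0.05,0]]'
python3 -m crank '[[0,0,0.05,0],[0,0,0.03,0],[0,0,0.02,0],[0,0,0,0],[0,0,0,0],[0,0,0,0],[0,0,0,0],[0,0,0,0],[0,0,0,0],[0,0,0,0]]'
python3 -c "
from h import *
shot('side','s25',(205,260,315,375),7)
plan(.4407,-.3105,.05,1.7122)"
```

```text
time: 71.5
tool_pos: [0.4399, -0.3104, 0.1158]
ee_rot: [-3.141, -0.001, 1.711]
wrist_force: [0.1, 0.2, -2.5]
width: 0.0161
time: 72.75
tool_pos: [0.4409, -0.3108, 0.0971]
ee_rot: [3.142, 0.0, 1.712]
wrist_force: [-0.0, -0.6, -1.3]
width: 0.0155
pos [ 0.4409 -0.3108  0.0971] psi 1.7121 rp [-3.1416e+00  1.0000e-04] d [-0.0002  0.0003 -0.0471] dpsi 0.0 w 0.0159 F [-0.5 -0.4 -2.7] t 72.8
[[0.0,-0.0,0.026,-0.0],[0.0,-0.0,0.026,-0.0],[0.0,-0.0,0.026,-0.0],[0.0,-0.0,0.026,-0.0],[0.0,-0.0,0.026,-0.0],[0.0,-0.0,0.026,-0.0],[0.0,-0.0,0.026,-0.0],[0.0,-0.0,0.026,-0.0],[0.0,-0.0,0.026,-0.0],[0,0,0,0]]
```

View pics/s25.png

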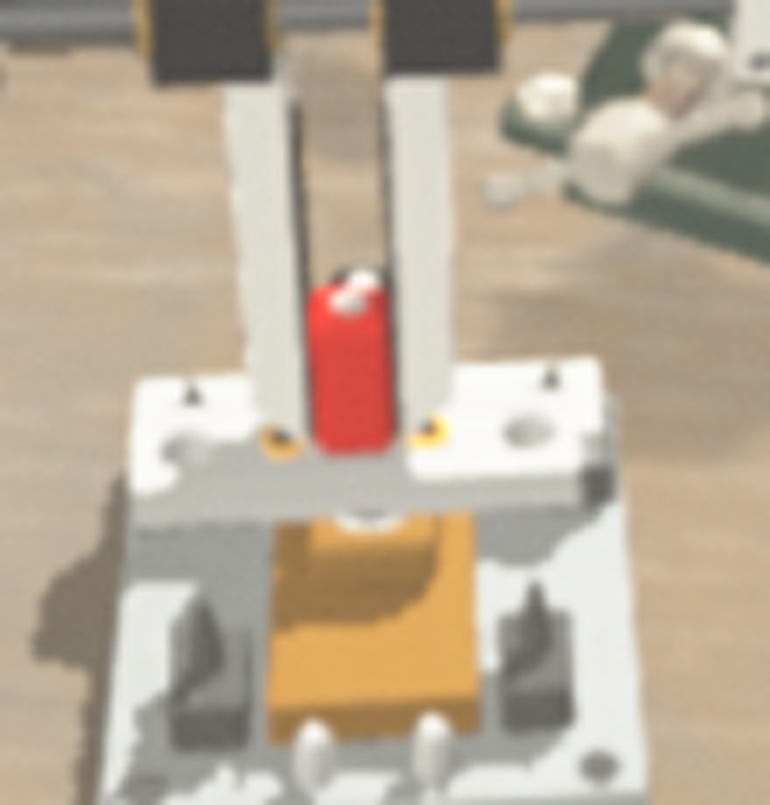

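```bash
python3 -m crank '[[0.001,0,0.02,0],[0,0,0.04,0],[0,0,0.05,0],[0,0,0.04,0],[0,0,0.025,0],[0,0,0.02,0],[0,0,0.02,0],[0,0,0.01,0],[0,0,0.008,0],[0,0,0,0]]'
python3 -c "
from h import *
shot('side','s26',(205,260,315,375),7)
plan(.4407,-.3105,.0481,1.7122)"
```

```text
time: 74.05
tool_pos: [0.4409, -0.3106, 0.0505]
ee_rot: [3.142, 0.0, 1.712]
wrist_force: [-0.0, 0.0, -2.6]
width: 0.0161
pos [ 0.441  -0.3106  0.0506] psi 1.7121 rp [3.1414e+00 2.0000e-04] d [-0.0003  0.0001 -0.0025] dpsi 0.0 w 0.0158 F [ 0.6  0.1 -2.3] t 74.1
[[0.0,-0.0,0.001,-0.0],[0.0,-0.0,0.001,-0.0],[0.0,-0.0,0.001,-0.0],[0.0,-0.0,0.001,-0.0],[0.0,-0.0,0.001,-0.0],[0.0,-0.0,0.001,-0.0],[0.0,-0.0,0.001,-0.0],[0.0,-0.0,0.001,-0.0],[0.0,-0.0,0.001,-0.0],[0,0,0,0]]
```

View pics/s26.png

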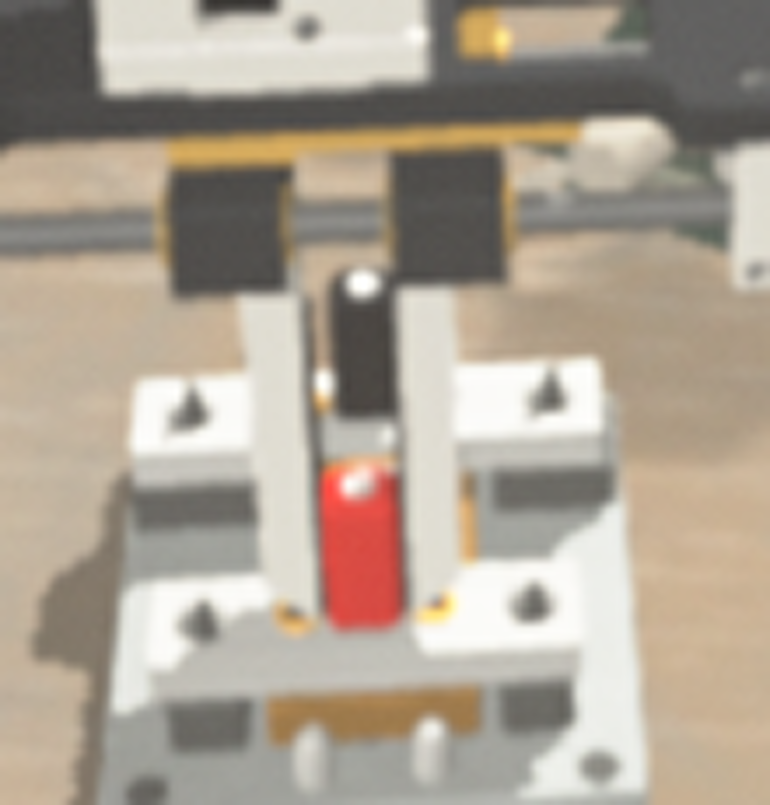

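Both pins show through the short bar's holes, at (203,622) and (533,603). Lower and release.

```bash
python3 -m crank '[[0,0,0.004,0],[0,0,0.004,0],[0,0,0.004,0],[0,0,0.001,0],[0,0,0,0],[0,0,0,0],[0,0,0,0],[0,0,0,0],[0,0,0,0],[0,0,0,0]]'
python3 -m crank '[[0,0,0,0],[0,0,0,0],[0,0,0,0],[0,0,0,0],[0,0,-0.03,0],[0,0,-0.1,0],[0,0,-0.15,0],[0,0,-0.2,0],[0,0,-0.2,0],[0,0,-0.1,0]]' 0.04
python3 -m crank '[[0,0,-0.1,0],[-0.15,-0.15,-0.05,0],[-0.15,-0.15,0,0],[-0.15,-0.15,0,0],[-0.15,-0.15,0,0],[-0.1,-0.1,0,0],[0,0,0,0],[0,0,0,0],[0,0,0,0],[0,0,0,0]]'
python3 -c "
from h import *
shot('side','s27',(205,260,315,375),7)
shot('top','t27')"
```

```text
time: 75.35
tool_pos: [0.441, -0.3106, 0.048]
ee_rot: [3.142, 0.0, 1.712]
wrist_force: [-0.5, -0.2, 0.9]
width: 0.0159
time: 76.6
tool_pos: [0.4417, -0.3113, 0.2075]
ee_rot: [3.138, 0.004, 1.712]
wrist_force: [0.1, 0.6, 0.8]
width: 0.0451
time: 77.85
tool_pos: [0.3228, -0.4682, 0.2341]
ee_rot: [3.141, 0.0, 1.714]
wrist_force: [-0.7, 0.2, -0.1]
width: 0.0449
```

View pics/s27.png

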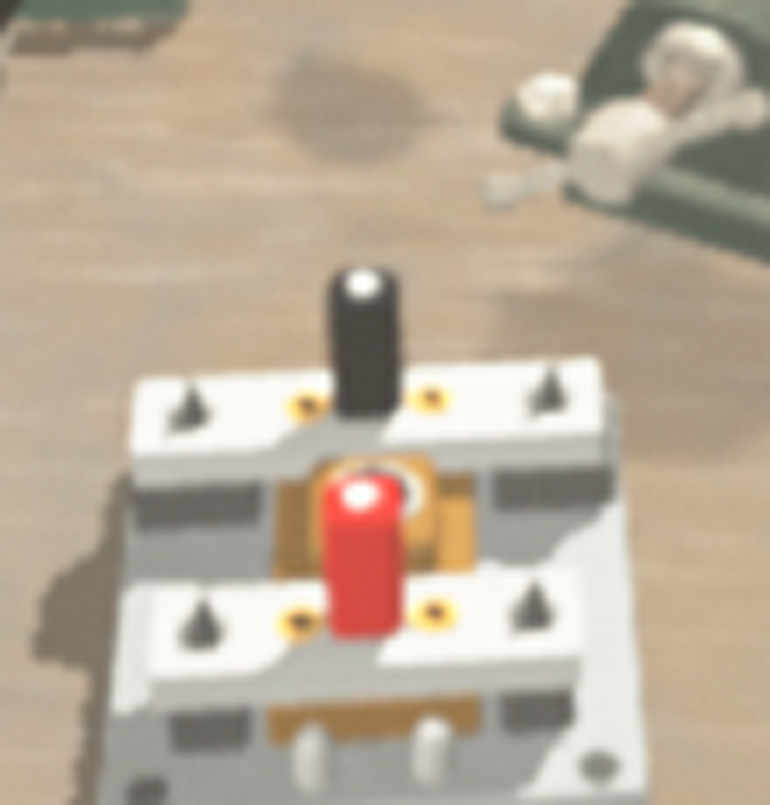

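View pics/t27_full.png

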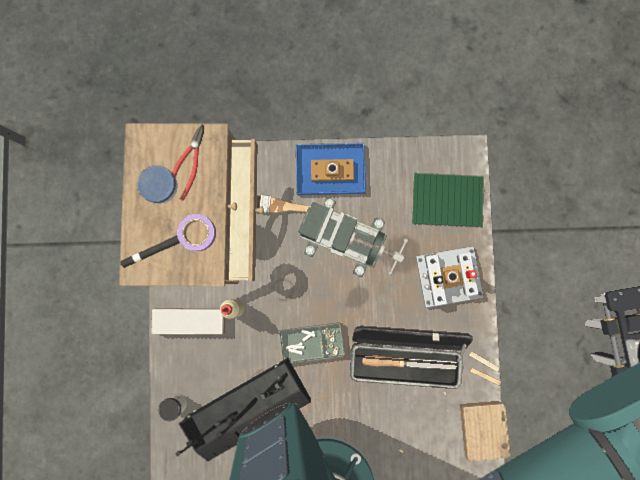

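View pics/s27_full.png

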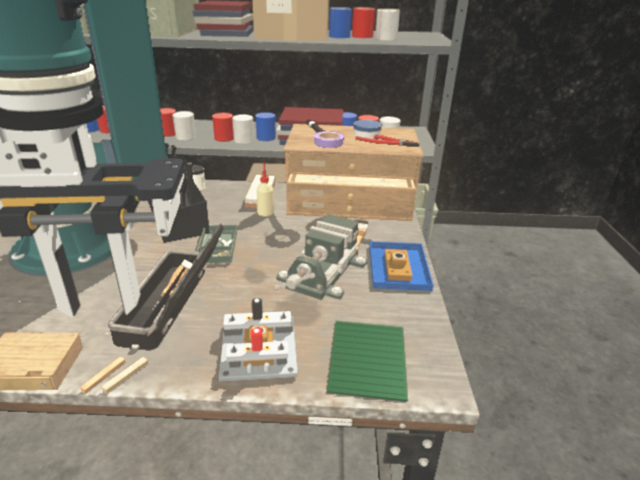

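The final pictures show both bars seated with the pins through, as at the start. The blank is in the jig, the drilled housing is in the tray at (333,169), and the bottle and whetstone haven't moved. Handing in.

```bash
python3 -c "
from h import *
print(robot.close_job())"
```

```text
the job is handed in; nothing more can be done
None
```

The job is done and handed in at about 78 s of the 144 s allowed. The order was as asked:
1. Both bushing bars went onto the mat.
2. The drilled housing went into the blue tray.
3. The undrilled housing went into the jig.
4. The long bar, then the short bar, went back onto their own pins.

**Last checks:**
- **Bars:** in the side picture both are in the same place as at the start, with all four pins through the holes. Each was let go within 0.3 mm of the height it was picked up at.
- **Housings:** the blank lies flat between the blocks and dowels, at the same seating height as the drilled one had. The drilled housing lies flat in the tray.
- **Bystanders:** the oil bottle and whetstone are where they were.
- **Forces:** the wrist force stayed under about 5 N in every reading I took.

**One disagreement:** the two cameras placed things about 4 mm apart in y. I went with the side camera, which agreed with the fingertips to about 1 mm. No check failed.

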